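# Shut the sample chest and stack the spare tube cases on it

### The job

Close up the row in the chest first: bring the near navy case in line and flush against the navy case at the far end. Then push in the orange-red knee of the lid stay to break its lock, lower the lid until it is fully shut, and stack all the coloured tube cases from the bench squarely in one column on top of the lid. Leave everything else on the bench where it is.

Things in the scene. Friction and masses are not known exactly. Their poses are not given: they have to be found in the camera images.
- chest: low grey chest, fixed, 162 mm (its x) by 244 mm (its y), rim 62 mm above the bench, walls 6 mm, inner floor 8 mm above the bench. Origin: centre of its underside. Its +x side carries the hinge, -x is its front, its -y end (away from the robot) carries the lid stay
- lid_hinge (a point): middle of the lid's hinge line, which runs along the chest's y at its +x edge: 81 mm along the chest's x from its origin, 62 mm above the bench
- lid (a joint): lid angle, rad: 0 = fully open (0.23 past upright), grows as it comes down, 1.80 = shut. The lid is a clear tray 162 mm from hinge to front edge, 244 mm wide, 50 mm deep, 0.3 kg; shut, its flat top is 112 mm above the bench. Its hinge is stiff (0.36 N m): with the stay broken it stays where it is left and must be moved all the way
- lid_tab (a point): centre of the dark blue grip tab at the middle of the lid's front edge (60 mm wide, 10 mm thick, projecting 22 mm; shut it lies level, 12 mm above the rim; open it stands up at the top of the lid); 173 mm from the hinge line
- knee (a joint): fold of the lid stay at its knee, rad: 0 = locked (just past straight, on its stop), 0.09 = straight, grows as the knee is pushed towards the hinge, about 2.9 with the lid shut. Locked, it keeps the lid from being lowered. 3 to 10 N on the knee breaks it; pushed on, the knee draws the lid along with it
- knee_pad (a point): centre of the round orange-red pad (20 mm across, 24 mm long along the chest's y) on the knee of the steel folding stay, outside the chest's -y end wall. Lid open, it is 41 mm to the front of the hinge line and 51 mm above the rim. It is pushed in some 35 mm, down and towards the hinge. The stay's arms, 92 mm each, join the end wall and the lid's end, both 110 mm from the hinge line
- end_case_mid (a point): closed 48-place tube case, navy blue body, white flat cover with a label patch of the same colour, 58 mm (its x) by 78 mm (its y) by 28 mm high, about 75 g; this point is its centre, 14 mm above its underside; z up. It stands on the chest's floor against the chest's far (-y) end wall and belongs there
- near_case_mid (a point): closed 48-place tube case, navy blue body, white flat cover with a label patch of the same colour, 58 mm (its x) by 78 mm (its y) by 28 mm high, about 75 g; this point is its centre, 14 mm above its underside; z up. It stands on the chest's floor, nearer to the robot, in line with the end case but with a gap between them and a little askew; the faces that must meet are the 58 mm wide ones. Flush, the two centres are 78 mm apart
- case1_mid (a point): closed 48-place tube case, green body, white flat cover with a label patch of the same colour, 58 mm (its x) by 78 mm (its y) by 28 mm high, about 75 g; this point is its centre, 14 mm above its underside; z up. Starts on the bench, if it is there at all
- case2_mid (a point): closed 48-place tube case, orange body, white flat cover with a label patch of the same colour, 58 mm (its x) by 78 mm (its y) by 28 mm high, about 75 g; this point is its centre, 14 mm above its underside; z up. Starts on the bench, if it is there at all
- case3_mid (a point): closed 48-place tube case, purple body, white flat cover with a label patch of the same colour, 58 mm (its x) by 78 mm (its y) by 28 mm high, about 75 g; this point is its centre, 14 mm above its underside; z up. Starts on the bench, if it is there at all
- case4_mid (a point): closed 48-place tube case, yellow body, white flat cover with a label patch of the same colour, 58 mm (its x) by 78 mm (its y) by 28 mm high, about 75 g; this point is its centre, 14 mm above its underside; z up. Starts on the bench, if it is there at all
- case5_mid (a point): closed 48-place tube case, red body, white flat cover with a label patch of the same colour, 58 mm (its x) by 78 mm (its y) by 28 mm high, about 75 g; this point is its centre, 14 mm above its underside; z up. Starts on the bench, if it is there at all
- dropper: small white dropper bottle, 28 mm across, 52 mm high, among the cases; leave it alone. Origin: centre of its underside
- reagent: white-capped bottle, 42 mm across, 88 mm high; leave it alone. Origin: centre of its underside
- timer: white timer, 62 by 62 by 18 mm; leave it alone. Origin: centre of its underside
- tube_rack: blue tube rack with short tubes, 64 by 108 by 50 mm; leave it alone. Origin: centre of its underside
- marker: marker pen lying on the bench, 107 by 14 mm; leave it alone. Origin: centre of its underside
- tip_box: pink tip box, 84 by 122 by 62 mm; leave it alone. Origin: centre of its underside

How it is judged:
On the way, in this order (a step that is already met when the one before it is completed fails the run):
1. the near navy case stands in line and flush against the end case (y of near_case_mid in the frame of end_case_mid between 0.074 and 0.082 m and x of near_case_mid in the frame of end_case_mid between -0.01 and 0.01 m and angle between the y axis of near_case and the y axis of end_case, either way round below 0.1 rad and linear speed of near_case below 0.02 m/s), for 0.2 s.
2. the stay is broken at its knee while the lid still stands up (value of joint knee above 0.3 rad and value of joint lid below 0.9 rad), for 0.05 s.
3. the lid is shut (value of joint lid above 1.75 rad), for 0.2 s.
At the end, for the whole second after the job is handed in: Lid shut (within 0.05 rad); the navy cases inside flat at the far end, under 4 mm apart, in line within 10 mm and 0.1 rad; every coloured case present level and at rest in one column wholly on the lid, all centres within 10 mm of one another, square within 0.15 rad (value of joint lid above 1.75 rad and y of near_case_mid in the frame of end_case_mid between 0.074 and 0.082 m and x of near_case_mid in the frame of end_case_mid between -0.01 and 0.01 m and angle between the y axis of near_case and the y axis of end_case, either way round below 0.1 rad and angle between each of end_case_mid, near_case_mid, case1_mid, case2_mid, case3_mid, case4_mid, case5_mid's own z axis and vertical below 0.06 rad and height (world z) of each of end_case_mid, near_case_mid below 0.03 m and y of end_case_mid in the frame of chest below -0.06 m and x of case1_mid in the frame of chest between -0.054 and 0.054 m and y of case1_mid in the frame of chest between -0.085 and 0.085 m and height (world z) of each of case1_mid, case2_mid, case3_mid, case4_mid, case5_mid above 0.118 m and linear speed of each of case1, case2, case3, case4, case5 below 0.03 m/s and x of case2_mid in the frame of chest between -0.054 and 0.054 m and y of case2_mid in the frame of chest between -0.085 and 0.085 m and x of case3_mid in the frame of chest between -0.054 and 0.054 m and y of case3_mid in the frame of chest between -0.085 and 0.085 m and x of case4_mid in the frame of chest between -0.054 and 0.054 m and y of case4_mid in the frame of chest between -0.085 and 0.085 m and x of case5_mid in the frame of chest between -0.054 and 0.054 m and y of case5_mid in the frame of chest between -0.085 and 0.085 m and horizontal distance between case1_mid and case2_mid below 0.01 m and angle between the y axis of case1 and the y axis of case2, either way round below 0.15 rad and horizontal distance between each of case1_mid, case2_mid and case3_mid below 0.01 m and angle between the y axis of each of case1, case2 and the y axis of case3, either way round below 0.15 rad and horizontal distance between each of case1_mid, case2_mid, case3_mid and case4_mid below 0.01 m and angle between the y axis of each of case1, case2, case3 and the y axis of case4, either way round below 0.15 rad and horizontal distance between each of case1_mid, case2_mid, case3_mid, case4_mid and case5_mid below 0.01 m and angle between the y axis of each of case1, case2, case3, case4 and the y axis of case5, either way round below 0.15 rad); the robot touches nothing.
It fails at once if one of the other things on the bench (dropper bottle, reagent bottle, timer, tube rack, marker, tip box) is knocked more than 4 cm from its place (distance of any of dropper, reagent, timer, tube_rack, marker, tip_box from where it was at the start of the episode above 0.04 m).
Of case1, case2, case3, case4, case5 only 3 to 5 are there at a start; the rules pass over those that are not, and their reading is None.
At some moment in a run one of case1, case2, case3, case4, case5 may be knocked a few centimetres aside while the robot is not near it.
Once in a run the grip may slacken for a moment while it holds something.
It also fails if it takes over 210 s, if anything falls off the work surface, if the arm or the gripper's body presses on something with over 40 N, if the wrist force passes 120 N, or if a joint passes its speed limit or range.

### The arm

A 7-joint arm with a two-finger parallel gripper is mounted at the origin on the work surface. World frame = base frame: x ahead of the robot, y to its left, z up, the work surface at z = 0. Lengths are in m, angles in rad, forces in N, time in s.
With the tool pointing down it reaches from about 0.4 to 0.875 m from the base axis. Payload 19.3 kg.
Tool frame: the origin (TCP) lies at the very end of the fingers, on their centre line; the grasp point (between the pads) lies 19 mm behind it; z points along the fingers, y is the direction in which the jaws open and shut (so a half turn about z gives the same grasp; the last joint's range is limited). The gripper opens to 85 mm and grips with 20 to 120 N. Pads are 22 mm wide; open, the fingers measure 114 mm over their backs; the gripper's body (76 mm by 85 mm) begins 54 mm behind the grasp point. The pads swing forward as they close: fully open they stand 13 mm farther back than shut.
Start: joints at [1.073, 0.521, -0.036, 1.599, 0.021, 1.021, -0.113], TCP at [0.259, -0.569, 0.231] pointing down, gripper open.
Joint ranges: [-2.91, 2.91], [-0.3, 2.13], [-1.5, 1.42], [0.17, 2.43], [-1.26, 4.41], [0.16, 1.93], [-2.52, 2.52]. Speed limits (rad/s): [1.89, 1.89, 2.39, 2.39, 3.01, 3.01, 3.01].

### API

Orientations are given as [roll, pitch, yaw] about the fixed x, y, z axes, in that order (R = Rz(yaw) Ry(pitch) Rx(roll)).
In Python, from workcell import telemetry, imaging, ticket gives the robot as it stands.
- The arm moves only by the tool carry_out, never from a script. Its argument "series" is a list of rows, each a list of 7 numbers: the shift along the tool's x, y, z in m, then the turn, a rotation vector about the tool's x, y, z in rad, then the closure in counts, from 0 (fully open) to 255 (shut). In form: [[tx, ty, tz, ax, ay, az, jaw], ...]. A call has 1 to 10 rows; each row is the pose to reach, as a shift and turn from the pose commanded when the call began, along the tool's axes at that moment; what a row does not reach only later rows make up. A row lasts 1/8 s, in which the tool goes at most 62.5 mm and 10.7 degrees, less where a joint would pass 70% of its speed; a pose out of reach is approached as far as the arm can. A call with a gripper value outside its range is refused whole. The fingers move at their own pace and stop on an object; "force" is the grip in N (left out, the last holds). Time passes only in rows, so rows that repeat a pose let the fingers close. It gives the time, the measured TCP pose, the force and the opening at its end, in the units of the state.
- telemetry.observe(): the state, without advancing time (a new reading comes with each control period).
- imaging.grab_frame(name): name is "scene" or "top"; returns (picture, depth): 384x512x3 uint8, blue, green, red; 384x512 float32, m along the optical axis (not along the pixel's ray), 0 where there is no reading.
- imaging.camera_info(name): a dict with "mtx" (3x3 intrinsics, pixels), "extrinsics" (4x4, takes a point from camera to world coordinates). Camera axes: x right, y down, z forward; pixel columns grow to the right and rows downward; lengths in m; the calibration is good to about 2 mm. A picture is of the moment at which its call begins. camera_info takes no time and is no camera call.
- ticket.job_done(): hands the job in, once; it reports no verdict.
The state is a dict: "clock": time; "qpos": joint angles; "qd": joint speeds; "joint_efforts": joint torques, N m; "position": TCP position; "tool_rot": TCP orientation; "force": force on the tool from outside, world axes, zero at the start; "moment": the same for the moment, N m; "grip_width": finger opening in m.
Only numpy, scipy, OpenCV 4.12 (cv2) and the standard library are available. Lean on these libraries where they do the work, as an engineer would, in place of code of your own. Each camera call takes 0.05 s, during which the arm holds its last target.

## Working session

There is one attempt and no reset: what is moved stays moved. The work goes in short steps, Python scripts to look and compute and a tool call to move; the robot and the scene stay as the last step left them, time stands still between calls to the robot, and variables do not carry over. Pictures are saved under pics/ and viewed, and the job is handed in when it is done.

Besides the shell and the picture viewer there is one more tool, called after "Call:" as name(argument=value, ...), one argument or row to a line, values as JSON. carry_out: Moves the arm, as the interface text tells. Its arguments: {"type":"object","properties":{"series":{"type":"array"},"force":{"type":"number"}},"required":["series"]}

```bash
ls; mkdir -p pics
python3 - <<'E'
from workcell import telemetry, imaging
import cv2
print(telemetry.observe())
for n in("scene","top"):
    p,d=imaging.grab_frame(n); cv2.imwrite(f"pics/{n}0.png",p)
    import numpy as np
    np.save(f"{n}0.npy",d)
    print(n,imaging.camera_info(n))
E
```

```text
pics
{'clock': 0.0, 'qpos': array([ 1.07280488,  0.52199891, -0.03632891,  1.60004506,  0.02121349,
        1.02111286, -0.11277255]), 'qd': array([ 0.00088882, -0.00081603, -0.00240792, -0.00114591, -0.00032237,
        0.00086958,  0.0008709 ]), 'joint_efforts': array([ 2.92282202e-04, -9.27111554e+01,  1.97974853e+00, -3.69925153e+01,
        1.80127082e-02,  8.14740022e-03,  6.44597463e-06]), 'position': array([ 0.25909953, -0.56836453,  0.23072187]), 'tool_rot': array([-3.14041789e+00,  9.67993685e-05,  4.27818013e-01]), 'force': array([-0.16683966,  0.16835917, -0.63887572]), 'moment': array([-0.00247174, -0.05501343,  0.04951982]), 'grip_width': 0.08555989690881995}
scene {'mtx': array([[408.23953589,   0.        , 254.01450821],
       [  0.        , 408.23953589, 190.60500042],
       [  0.        ,   0.        ,   1.        ]]), 'extrinsics': array([[ 0.83488432,  0.38831522, -0.39010186,  1.01103662],
       [ 0.54999381, -0.56047177,  0.61917543, -0.76771634],
       [ 0.02179417, -0.73149346, -0.68150006,  0.95806754],
       [ 0.        ,  0.        ,  0.        ,  1.        ]])}
top {'mtx': array([[351.32585724,   0.        , 257.86726756],
       [  0.        , 351.32585724, 191.50680432],
       [  0.        ,   0.        ,   1.        ]]), 'extrinsics': array([[-0.02474101, -0.98265403,  0.18379045,  0.32729833],
       [-0.99894907,  0.03139668,  0.03339166, -0.07409893],
       [-0.03858286, -0.18277116, -0.98239812,  1.24988989],
       [ 0.        ,  0.        ,  0.        ,  1.        ]])}
```

View pics/scene0.png

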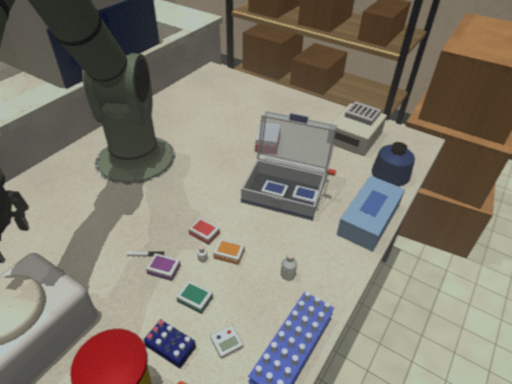

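View pics/top0.png

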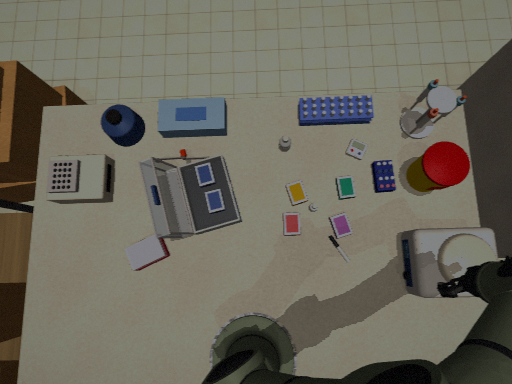

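The top view shows the chest at about (200,195), with its hinge on the left (world +y) and the orange-red knee at (183,153). Four cases are on the bench: red (291,224), orange (297,192), green (346,187) and purple (341,225). The dropper is at (312,207). Next I'll measure.

```bash
cat > h.py <<'E'
import numpy as np, cv2
from workcell import telemetry, imaging
def grab(n,tag=None):
    p,d=imaging.grab_frame(n)
    if tag: cv2.imwrite(f"pics/{n}_{tag}.png",p)
    return p,d
def ray(n,uv):
    c=imaging.camera_info(n);K=c['mtx'];T=c['extrinsics']
    uv=np.atleast_2d(np.asarray(uv,float))
    r=np.c_[(uv[:,0]-K[0,2])/K[0,0],(uv[:,1]-K[1,2])/K[1,1],np.ones(len(uv))]@T[:3,:3].T
    return T[:3,3],r
def plane(n,uv,z):
    o,r=ray(n,uv); return o+r*((z-o[2])/r[:,2])[:,None]
def cloud(n,d):
    h,w=d.shape; v,u=np.mgrid[:h,:w]
    o,r=ray(n,np.c_[u.ravel(),v.ravel()])
    P=(o+r*d.reshape(-1,1)).reshape(h,w,3); P[d==0]=np.nan
    return P
def proj(n,X):
    c=imaging.camera_info(n);K=c['mtx'];T=c['extrinsics']
    p=(np.atleast_2d(X)-T[:3,3])@T[:3,:3]; q=p@K.T
    return q[:,:2]/q[:,2:]
def crop(p,u0,u1,v0,v1,s,name):
    cv2.imwrite(f"pics/{name}.png",cv2.resize(p[v0:v1,u0:u1],None,fx=s,fy=s,interpolation=cv2.INTER_CUBIC))
E
python3 - <<'E'
from h import *
p=cv2.imread("pics/top0.png");crop(p,120,250,130,280,4,"t_chest0");crop(p,260,420,120,270,4,"t_cases0")
p=cv2.imread("pics/scene0.png");crop(p,230,350,95,225,4,"s_chest0")
E
```

```text
(no output)
```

View pics/t_chest0.png

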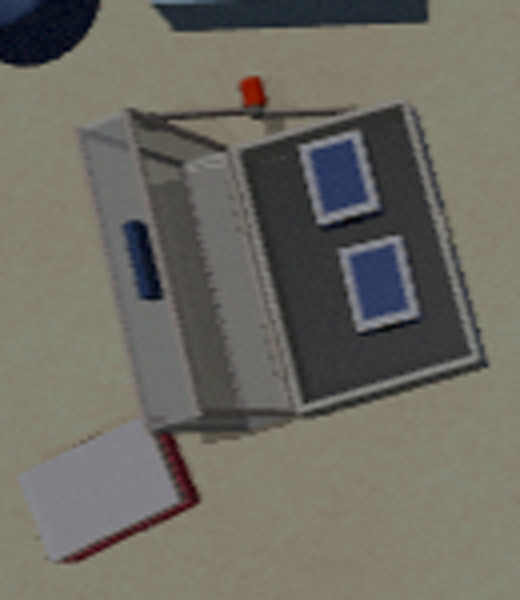

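View pics/t_cases0.png

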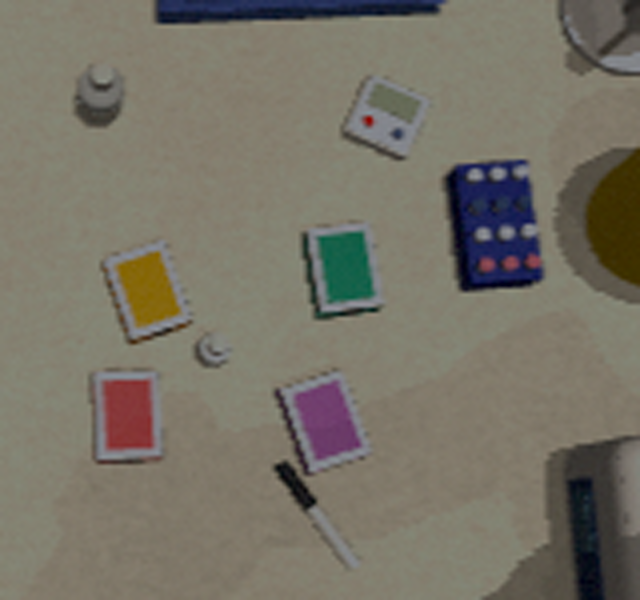

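View pics/s_chest0.png

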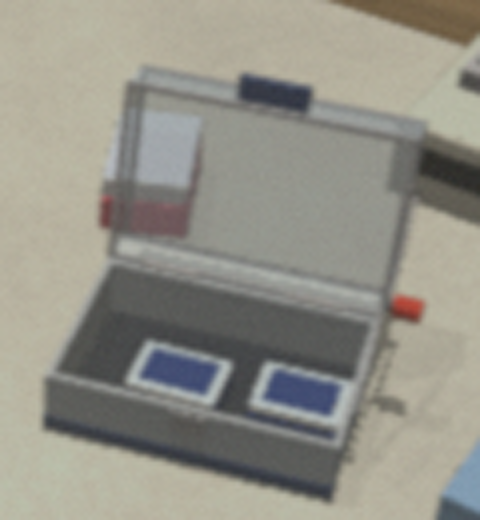

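```bash
cat >> h.py <<'E'
# label patch hue ranges (OpenCV HSV)
HUE={'red':[(172,180),(0,5)],'orange':[(14,32)],'green':[(70,90)],'purple':[(140,165)],'navy':[(105,125)]}
def labels(n,p,d,box,z,smin=110,amin=60,zt=0.012):
    """find label patches: colour mask, gated by height; world rect by contour cast on the plane z"""
    hsv=cv2.cvtColor(p,cv2.COLOR_BGR2HSV);P=cloud(n,d);out=[]
    for c,rs in HUE.items():
        m=np.zeros(p.shape[:2],np.uint8)
        for a,b in rs: m|=cv2.inRange(hsv,(a,smin,60),(b,255,255))
        m[np.abs(P[...,2]-z)>zt]=0
        k=np.zeros_like(m);k[box[2]:box[3],box[0]:box[1]]=1;m*=k
        cs,_=cv2.findContours(m,cv2.RETR_EXTERNAL,cv2.CHAIN_APPROX_NONE)
        for q in cs:
            M=cv2.moments((np.zeros_like(m)),True)
            mm=cv2.drawContours(np.zeros_like(m),[q],-1,255,-1);ys,xs=np.nonzero(mm)
            if len(xs)<amin: continue
            W=plane(n,np.c_[xs,ys],z)[:,:2]; ctr=W.mean(0)
            C=np.cov((W-ctr).T);w,v=np.linalg.eigh(C)
            ax=v[:,1];th=np.arctan2(ax[1],ax[0]);th=(th+np.pi/2)%np.pi-np.pi/2
            zz=np.nanmedian(P[ys,xs,2])
            out.append((c,ctr,np.degrees(th),np.sqrt(12*w[::-1]),zz,(xs.mean(),ys.mean()),len(xs)))
    return out
def show(L):
    for c,ctr,th,s,zz,px,k in L: print(f"{c:7s} xy {ctr.round(4)} long-axis {th:6.1f} deg size {s.round(3)} depth-z {zz:.4f} px {np.round(px,1)} n{k}")
E
python3 - <<'E'
from h import *
p=cv2.imread("pics/top0.png");d=np.load("top0.npy")
hsv=cv2.cvtColor(p,cv2.COLOR_BGR2HSV)
for n,(u,v) in dict(red=(291,224),orange=(297,192),green=(346,187),purple=(341,225),navy=(205,174)).items(): print(n,hsv[v,u])
show(labels('top',p,d,(270,370,160,250),0.028)); show(labels('top',p,d,(190,230,150,225),0.036))
p=cv2.imread("pics/scene0.png");d=np.load("scene0.npy")
show(labels('scene',p,d,(130,260,200,320),0.028,70)); show(labels('scene',p,d,(240,330,170,215),0.036,70))
P=cloud('top',np.load("top0.npy"))
for q in [(408,103),(487,362),(298,412),(235,148),(252,90),(142,260),(130,108),(150,425)]:
    u,v=120+q[0]/4,130+q[1]/4
    print(q,plane('top',(u,v),0.062)[0].round(4),P[int(round(v)),int(round(u))].round(3))
E
```

```text
red [  0 153 135]
orange [ 23 227 135]
green [ 81 202  96]
purple [152 116 112]
navy [112 140  93]
red     xy [ 0.4409 -0.1471] long-axis    3.5 deg size [0.058 0.038] depth-z 0.0290 px [291.7 223.1] n188
orange  xy [ 0.5505 -0.1693] long-axis   17.0 deg size [0.06  0.041] depth-z 0.0291 px [296.7 191.8] n192
green   xy [ 0.5652 -0.3431] long-axis    4.6 deg size [0.058 0.039] depth-z 0.0295 px [346.  186.1] n180
purple  xy [ 0.4302 -0.3181] long-axis   17.9 deg size [0.056 0.037] depth-z 0.0295 px [341.5 224.7] n174
navy    xy [0.5282 0.1216] long-axis   12.3 deg size [0.057 0.037] depth-z 0.0367 px [214.2 200.2] n165
navy    xy [0.6258 0.1572] long-axis   12.7 deg size [0.057 0.036] depth-z 0.0367 px [204.2 173.6] n156
red     xy [ 0.4425 -0.1467] long-axis    1.4 deg size [0.059 0.041] depth-z 0.0291 px [203.5 227.3] n194
orange  xy [ 0.5523 -0.1687] long-axis   16.2 deg size [0.059 0.042] depth-z 0.0289 px [228.6 248. ] n232
green   xy [ 0.5671 -0.3431] long-axis    3.5 deg size [0.057 0.039] depth-z 0.0291 px [194.  293.6] n284
purple  xy [ 0.4326 -0.3173] long-axis   16.6 deg size [0.054 0.036] depth-z 0.0291 px [162.4 263.5] n203
navy    xy [0.6275 0.1581] long-axis   13.0 deg size [0.054 0.035] depth-z 0.0372 px [305.  192.6] n118
navy    xy [0.5308 0.1224] long-axis   14.3 deg size [0.055 0.035] depth-z 0.0368 px [274.5 187.4] n115
(408, 103) [0.6816 0.0895 0.062 ] [0.688 0.093 0.037]
(487, 362) [0.4512 0.0235 0.062 ] [0.459 0.027 0.004]
(298, 412) [0.4133 0.1848 0.062 ] [0.414 0.189 0.053]
(235, 148) [0.6461 0.2426 0.062 ] [0.646 0.241 0.063]
(252, 90) [0.6986 0.2282 0.062 ] [0.682 0.213 0.121]
(142, 260) [0.5486 0.3224 0.062 ] [0.517 0.264 0.233]
(130, 108) [0.686  0.3372 0.062 ] [0.641 0.287 0.213]
(150, 425) [0.4058 0.3114 0.062 ] [0.397 0.262 0.211]
```

```bash
cat >> h.py <<'E'
from scipy.spatial.transform import Rotation as R
def move(x,y,z,yaw,Rt=None):
    s=telemetry.observe();T=R.from_euler('xyz',s['tool_rot'])
    G=R.from_euler('xyz',[np.pi,0,np.radians(yaw)]) if Rt is None else Rt
    t=T.inv().apply(np.array([x,y,z])-s['position']); r=(T.inv()*G).as_rotvec()
    print('clock %.2f'%s['clock'],'pos',s['position'].round(4),'rpy',s['tool_rot'].round(3),'F',s['force'].round(1),'w %.4f'%s['grip_width'])
    print('  shift',t.round(4),'turn',r.round(3))
E
python3 - <<'E'
from h import *
move(0.5295,0.122,0.30,13)
E
```

```text
clock 0.10 pos [ 0.2591 -0.5684  0.2308] rpy [-3.141  0.     0.428] F [-0.9  0.7 -0.4] w 0.0858
  shift [ 0.5325 -0.5161 -0.0688] turn [-0.001  0.     0.201]
```

Call:
carry_out(
  series=[
    [0,0,-0.07,0,0,0,0],
    [0.05,-0.05,-0.07,0,0,0.05,0],
    [0.1,-0.1,-0.07,0,0,0.1,0],
    [0.15,-0.15,-0.07,0,0,0.15,0],
    [0.2,-0.2,-0.07,0,0,0.2,0],
    [0.25,-0.25,-0.07,0,0,0.2,0],
    [0.3,-0.3,-0.07,0,0,0.2,0],
    [0.35,-0.35,-0.07,0,0,0.2,0],
    [0.4,-0.4,-0.07,0,0,0.2,0],
    [0.45,-0.45,-0.07,0,0,0.2,0],
  ],
)

```text
clock: 1.35
position: [0.4563, -0.0402, 0.3014]
tool_rot: [3.141, -0.0, 0.227]
force: [1.4, -0.8, 0.4]
grip_width: 0.0856
```

Run:
```python
from h import *
move(0.5295,0.122,0.20,13)
```

```text
clock 1.35 pos [ 0.4563 -0.0402  0.3014] rpy [ 3.141 -0.     0.227] F [ 1.4 -0.8  0.4] w 0.0856
  shift [ 0.1079 -0.1416  0.1014] turn [ 0.    -0.     0.001]
```

Call:
carry_out(
  series=[
    [0,0,0,0,0,0,0],
    [0,0,0,0,0,0,0],
  ],
)

```text
clock: 1.6
position: [0.4558, -0.0423, 0.3011]
tool_rot: [3.142, 0.001, 0.228]
force: [0.2, -0.0, 0.7]
grip_width: 0.0852
```

Run:
```python
from h import *
move(0.5295,0.122,0.20,13)
```

```text
clock 1.60 pos [ 0.4558 -0.0423  0.3011] rpy [3.142e+00 1.000e-03 2.280e-01] F [ 0.2 -0.   0.7] w 0.0852
  shift [ 0.109  -0.1434  0.101 ] turn [0.    0.001 0.001]
```

Call:
carry_out(
  series=[
    [0.036,-0.048,0.034,0,0,0,0],
    [0.072,-0.096,0.067,0,0,0,0],
    [0.109,-0.1434,0.101,0,0,0,0],
    [0.109,-0.1434,0.101,0,0,0,0],
    [0.109,-0.1434,0.101,0,0,0,0],
  ],
)

```text
clock: 2.22
position: [0.5297, 0.1216, 0.1996]
tool_rot: [3.141, 0.002, 0.228]
force: [-0.4, 0.3, -1.0]
grip_width: 0.085
```

Run:
```python
from h import *
move(0.5295,0.122,0.013,13)
p,d=grab('top','a');crop(p,120,250,130,280,4,"t_a")
p,d=grab('scene','a');crop(p,230,350,75,225,4,"s_a")
```

```text
clock 2.23 pos [0.5297 0.1216 0.1996] rpy [3.141e+00 2.000e-03 2.280e-01] F [-0.4  0.3 -1. ] w 0.0850
  shift [ 0.0002 -0.0005  0.1866] turn [0.    0.002 0.001]
```

View pics/s_a.png

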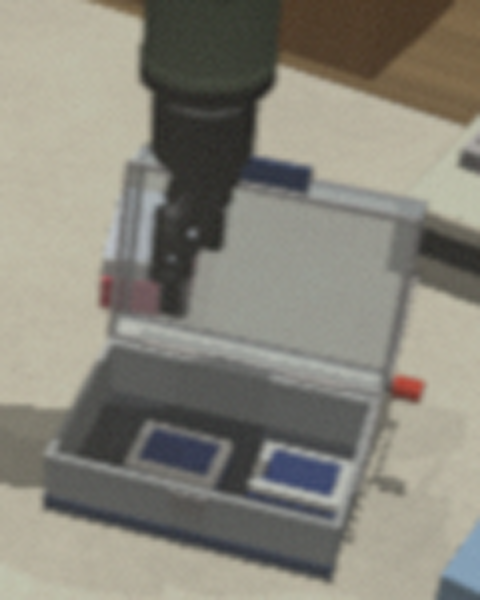

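The gripper hangs above the near case, which is at about (180,450) in the crop and in shadow. I'll descend now.

Call:
carry_out(
  series=[
    [0,0,0.05,0,0,0,0],
    [0,0,0.1,0,0,0,0],
    [0,0,0.14,0,0,0,0],
    [0,0,0.165,0,0,0,0],
    [0,0,0.18,0,0,0,0],
    [0,0,0.186,0,0,0,0],
    [0,0,0.186,0,0,0,0],
  ],
  force=30,
)

```text
clock: 3.2
position: [0.5303, 0.1219, 0.0149]
tool_rot: [3.141, -0.001, 0.227]
force: [0.6, -0.3, 0.4]
grip_width: 0.0852
```

Call:
carry_out(
  series=[
    [0,0,0,0,0,0,255],
    [0,0,0,0,0,0,255],
    [0,0,0,0,0,0,255],
    [0,0,0,0,0,0,255],
    [0,0,0,0,0,0,255],
  ],
  force=30,
)

```text
clock: 3.82
position: [0.5303, 0.1222, 0.0151]
tool_rot: [3.141, -0.001, 0.228]
force: [-1.2, -1.1, 8.6]
grip_width: 0.0573
```

Run:
```python
from h import *
move(0.5507,0.1402,0.013,13)
p,d=grab('top','b');crop(p,120,250,130,280,4,"t_b")
p,d=grab('scene','b');crop(p,230,350,75,225,4,"s_b")
show(labels('top',p*0+cv2.imread('pics/top_b.png'),grab('top')[1],(190,230,150,225),0.036))
```

```text
clock 3.83 pos [0.5303 0.1222 0.0151] rpy [ 3.141e+00 -1.000e-03  2.280e-01] F [-1.2 -1.1  8.6] w 0.0573
  shift [ 0.0239 -0.0129  0.0021] turn [ 0.    -0.001  0.001]
```

View pics/s_b.png

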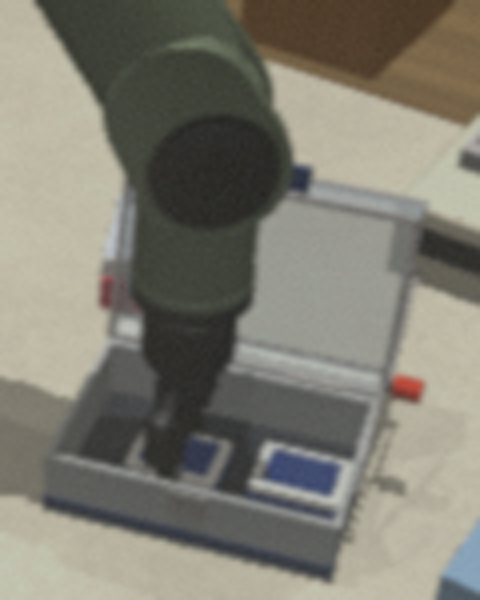

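Call:
carry_out(
  series=[
    [0,-0.004,-0.001,0,0,0,255],
    [0.004,-0.009,-0.001,0,0,0,255],
    [0.008,-0.013,-0.001,0,0,0,255],
    [0.013,-0.013,-0.001,0,0,0,255],
    [0.018,-0.013,-0.001,0,0,0,255],
    [0.021,-0.013,-0.001,0,0,0,255],
    [0.0225,-0.013,-0.001,0,0,0,255],
  ],
)

```text
clock: 4.85
position: [0.549, 0.1398, 0.0152]
tool_rot: [-3.142, 0.0, 0.227]
force: [0.0, -0.3, 0.2]
grip_width: 0.057
```

Call:
carry_out(
  series=[
    [0.001,0,0,0,0,0,255],
    [0.002,0,0,0,0,0,255],
    [0.002,0,0,0,0,0,255],
  ],
)

```text
clock: 5.22
position: [0.5508, 0.1404, 0.0153]
tool_rot: [-3.142, -0.0, 0.228]
force: [-0.4, 0.6, 0.1]
grip_width: 0.0574
```

No contact yet, so I'll creep forward.

Call:
carry_out(
  series=[
    [0.001,0,0,0,0,0,255],
    [0.002,0,0,0,0,0,255],
    [0.002,0,0,0,0,0,255],
  ],
)

```text
clock: 5.6
position: [0.5518, 0.1406, 0.0152]
tool_rot: [3.141, 0.002, 0.228]
force: [-6.5, -0.5, 3.0]
grip_width: 0.0569
```

Run:
```python
from h import *
p,d=grab('top','c');crop(p,170,250,130,230,6,"t_c")
p,d=grab('scene','c');crop(p,270,350,150,225,8,"s_c")
```

```text
(no output)
```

View pics/s_c.png

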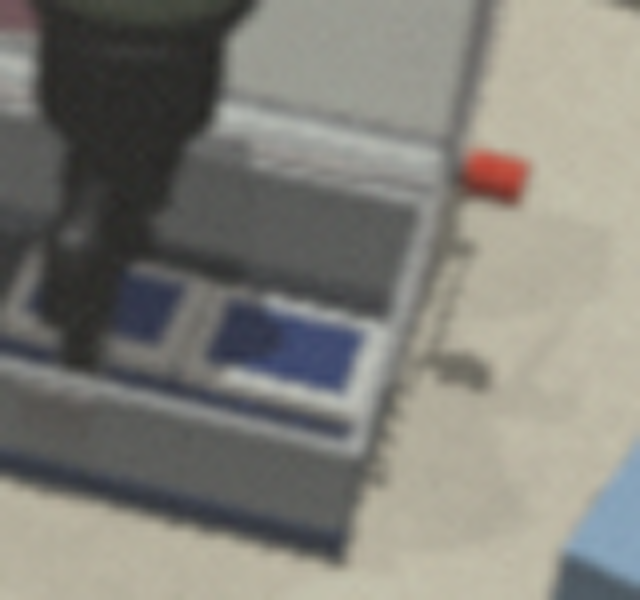

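View pics/t_c.png

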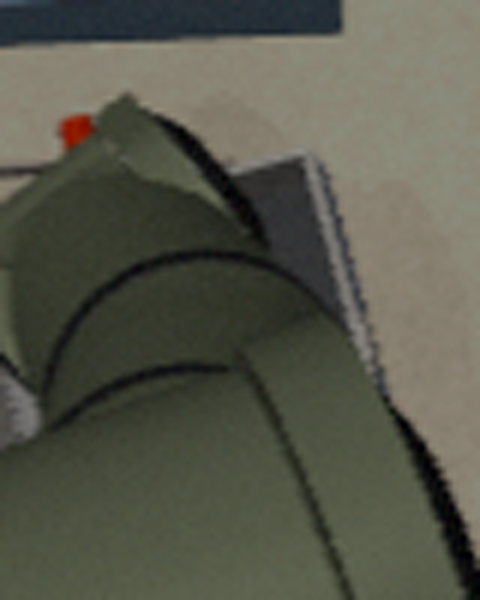

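The cases look flush at about (190,330) in the crop, and the contact force is 6.5 N. I'll seat the case a little more, release it and back off.

Call:
carry_out(
  series=[
    [0.001,0,0.001,0,0,0,255],
    [0.001,0,0.001,0,0,0,255],
    [0.001,0,0.001,0,0,0,0],
    [0.001,0,0.001,0,0,0,0],
    [0.001,0,0.001,0,0,0,0],
    [0.001,0,-0.01,0,0,0,0],
    [0,0,-0.04,0,0,0,0],
    [0,0,-0.09,0,0,0,0],
    [0,0,-0.15,0,0,0,0],
    [0,0,-0.2,0,0,0,0],
  ],
)

```text
clock: 6.95
position: [0.5527, 0.1409, 0.2184]
tool_rot: [-3.141, -0.002, 0.228]
force: [-0.0, -0.5, -0.3]
grip_width: 0.0856
```

Call:
carry_out(
  series=[
    [-0.05,0.03,0,0,0,0,0],
    [-0.09,0.08,0,0,0,0,0],
    [-0.09,0.13,0,0,0,0,255],
    [-0.09,0.18,0,0,0,0,255],
    [-0.09,0.22,0,0,0,0,255],
    [-0.09,0.22,0,0,0,0,255],
  ],
)

```text
clock: 7.7
position: [0.5148, -0.0967, 0.2158]
tool_rot: [3.141, -0.0, 0.223]
force: [-0.5, 0.0, -0.0]
grip_width: 0.0125
```

Run:
```python
from h import *
p,d=grab('top','d');crop(p,120,250,130,280,4,"t_d");np.save('topd.npy',d)
show(labels('top',p,d,(190,230,150,225),0.036));show(labels('top',p,d,(270,370,160,250),0.028))
p,d=grab('scene','d');crop(p,230,350,75,225,4,"s_d");np.save('scened.npy',d)
show(labels('scene',p,d,(240,330,170,215),0.036,70))
```

```text
navy    xy [0.5502 0.1396] long-axis   13.4 deg size [0.057 0.036] depth-z 0.0371 px [209.1 194.2] n162
navy    xy [0.6267 0.1573] long-axis   13.8 deg size [0.057 0.036] depth-z 0.0364 px [204.2 173.3] n157
green   xy [ 0.5652 -0.3431] long-axis    4.6 deg size [0.058 0.039] depth-z 0.0291 px [346.  186.1] n180
purple  xy [ 0.4308 -0.3181] long-axis   19.7 deg size [0.056 0.036] depth-z 0.0286 px [341.5 224.6] n169
navy    xy [0.628  0.1579] long-axis   12.4 deg size [0.054 0.034] depth-z 0.0370 px [305.1 192.7] n116
navy    xy [0.5515 0.14  ] long-axis   13.7 deg size [0.055 0.035] depth-z 0.0370 px [282.5 186.8] n113
```

View pics/t_d.png

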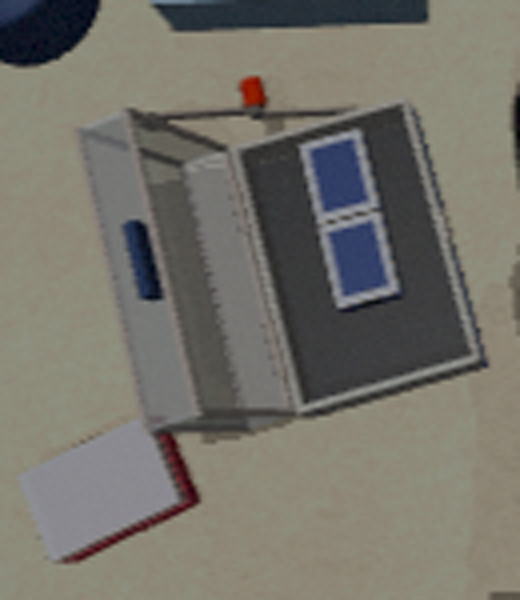

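View pics/s_d.png

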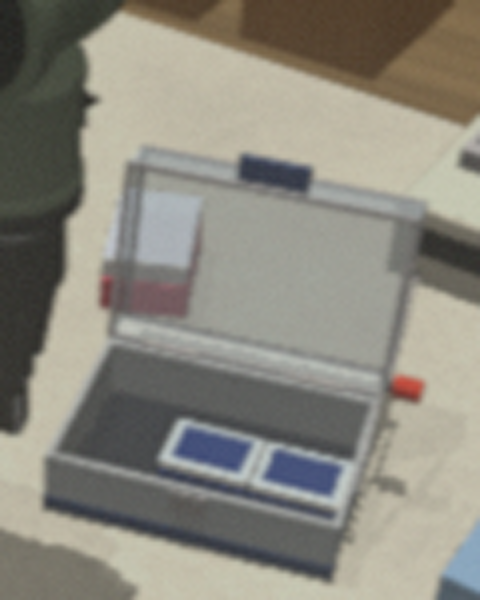

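Both views put the navy cases 78.5 mm apart and in line. Next is the knee pad, which I'll triangulate from the two views.

Run:
```python
from h import *
px={}
for n,box in(('top',(165,200,140,170)),('scene',(315,345,155,190))):
    p=cv2.imread(f'pics/{n}_d.png');d=np.load(n+'d.npy');P=cloud(n,d)
    hsv=cv2.cvtColor(p,cv2.COLOR_BGR2HSV)
    m=(cv2.inRange(hsv,(0,150,70),(12,255,255))|cv2.inRange(hsv,(175,150,70),(180,255,255)))>0
    k=np.zeros_like(m);k[box[2]:box[3],box[0]:box[1]]=1;m&=k
    ys,xs=np.nonzero(m);print(n,len(xs),xs.mean(),ys.mean(),'cloud med',np.nanmedian(P[m],0).round(4),np.nanmin(P[m],0).round(3),np.nanmax(P[m],0).round(3))
    px[n]=(xs.mean(),ys.mean())
o1,r1=ray('top',px['top']);o2,r2=ray('scene',px['scene']);a=r1[0];b=r2[0]
A=np.c_[a,-b];s=np.linalg.lstsq(A,o2-o1,rcond=None)[0]
print('tri',(o1+a*s[0]).round(4),(o2+b*s[1]).round(4))
# tab
for n,box in(('top',(145,165,180,210)),('scene',(285,312,110,130))):
    p=cv2.imread(f'pics/{n}_d.png');d=np.load(n+'d.npy');P=cloud(n,d)
    hsv=cv2.cvtColor(p,cv2.COLOR_BGR2HSV)
    m=cv2.inRange(hsv,(105,80,20),(130,255,255))>0
    k=np.zeros_like(m);k[box[2]:box[3],box[0]:box[1]]=1;m&=k
    ys,xs=np.nonzero(m);print(n,len(xs),xs.mean(),ys.mean(),'cloud med',np.nanmedian(P[m],0).round(4));px[n]=(xs.mean(),ys.mean())
o1,r1=ray('top',px['top']);o2,r2=ray('scene',px['scene']);a=r1[0];b=r2[0]
A=np.c_[a,-b];s=np.linalg.lstsq(A,o2-o1,rcond=None)[0]
print('tab tri',(o1+a*s[0]).round(4),(o2+b*s[1]).round(4))
# chest rim points: depth cloud near z .062
P=cloud('top',np.load('topd.npy'))
m=(np.abs(P[...,2]-0.062)<0.006);m[:,:170]=0;m[:,245:]=0;m[:150]=0;m[235:]=0
Q=P[m][:,:2].astype(np.float32);print(len(Q),Q.min(0),Q.max(0));print(cv2.minAreaRect(Q))
```

```text
top 34 182.64705882352942 152.35294117647058 cloud med [0.6802 0.2146 0.1215] [0.668 0.206 0.115] [0.694 0.224 0.126]
scene 20 331.45 171.35 cloud med [0.6855 0.2099 0.1199] [0.677 0.205 0.114] [0.693 0.218 0.125]
tri [0.6828 0.2161 0.1145] [0.683  0.2162 0.1146]
top 99 155.17171717171718 194.65656565656565 cloud med [0.5171 0.2655 0.2366]
scene 0 nan nan cloud med [nan nan nan]
 ** On entry to DLASCL parameter number  4 had an illegal value
 ** On entry to DLASCL parameter number  4 had an illegal value
 ** On entry to DLASCL parameter number  4 had an illegal value
 ** On entry to DLASCL parameter number  4 had an illegal value
 ** On entry to DLASCL parameter number  5 had an illegal value
 ** On entry to DLASCL parameter number  4 had an illegal value<stdin>:19: RuntimeWarning: Mean of empty slice.
  ret = ret.dtype.type(ret / rcount)
  return np.nanmean(a, axis, out=out, keepdims=keepdims)
Traceback (most recent call last):
numpy.linalg.LinAlgError: SVD did not converge in Linear Least Squares
```

Pad centre is at (0.683, 0.216, 0.114), against an expected height of 0.113. I'll approach with the tool tilted 35° from the front so that I can push along the tool axis.

```bash
cat >> h.py <<'E'
YAW=np.radians(14.);E_=np.array([np.cos(YAW),np.sin(YAW),0]);XD=np.array([-np.sin(YAW),np.cos(YAW),0])
C0=np.array([0.5505,0.139,0.0])
def W(x,y,z): return C0+XD*x-E_*y+np.array([0,0,z])   # chest frame -> world
def tilt(phi):   # tool z tilted by phi deg from down towards the hinge (+chest x); tool x along chest -y
    f=np.radians(phi);z=np.sin(f)*XD-np.cos(f)*np.array([0,0,1.]);x=E_
    return R.from_matrix(np.c_[x,np.cross(z,x),z])
E
python3 - <<'E'
from h import *
P=cloud('top',np.load('topd.npy'))
for u,v in[(192,117),(192,130),(192,134),(220,134),(165,134),(121,120),(285,143),(92,160)]: print((u,v),P[v,u].round(3))
print('pad in chest', (np.array([.683,.216,.114])-C0)@XD,(np.array([.683,.216,.114])-C0)@-E_)
T=tilt(35);z=T.as_matrix()[:,2]
t=np.array([0.685,0.2165,0.113])-z*0.06
print(t);move(*t,0,T)
E
```

```text
(192, 117) [0.824 0.194 0.077]
(192, 130) [0.781 0.197 0.063]
(192, 134) [0.779 0.205 0.027]
(220, 134) [0.778 0.102 0.018]
(165, 134) [0.779 0.302 0.037]
(121, 120) [0.813 0.439 0.102]
(285, 143) [ 0.548 -0.107  0.584]
(92, 160) [0.675 0.542 0.087]
pad in chest 0.04265811975629573 -0.14719216969274398
[0.69332564 0.18310767 0.16214912]
clock 7.80 pos [ 0.5146 -0.0935  0.2157] rpy [-3.141 -0.     0.227] F [ 0.4 -0.   0.5] w 0.0003
  shift [ 0.2365 -0.2292  0.0537] turn [ 0.611 -0.006 -0.016]
```

Call:
carry_out(
  series=[
    [0.03,-0.03,0,0.12,0,0,255],
    [0.07,-0.07,0,0.24,0,0,255],
    [0.11,-0.11,0,0.36,0,0,255],
    [0.15,-0.15,0,0.48,0,0,255],
    [0.19,-0.19,0.01,0.611,-0.006,-0.016,255],
    [0.22,-0.215,0.03,0.611,-0.006,-0.016,255],
    [0.2365,-0.2292,0.0537,0.611,-0.006,-0.016,255],
    [0.2365,-0.2292,0.0537,0.611,-0.006,-0.016,255],
    [0.2365,-0.2292,0.0537,0.611,-0.006,-0.016,255],
  ],
)

```text
clock: 8.93
position: [0.6931, 0.1833, 0.1624]
tool_rot: [-2.531, 0.001, 0.245]
force: [0.1, 0.5, -0.0]
grip_width: 0.0001
```

Run:
```python
from h import *
T=tilt(35);z=T.as_matrix()[:,2]
t=np.array([0.685,0.2165,0.113])-z*0.012
print(t);move(*t,0,T)
p,d=grab('top','e');crop(p,120,250,100,250,4,"t_e")
p,d=grab('scene','e');crop(p,230,380,75,225,4,"s_e")
```

```text
[0.68666513 0.20982153 0.12282982]
clock 8.93 pos [0.6931 0.1833 0.1624] rpy [-2.531e+00  1.000e-03  2.450e-01] F [ 0.1  0.5 -0. ] w 0.0001
  shift [0.0002 0.0004 0.0481] turn [-0.     0.001  0.001]
```

View pics/s_e.png

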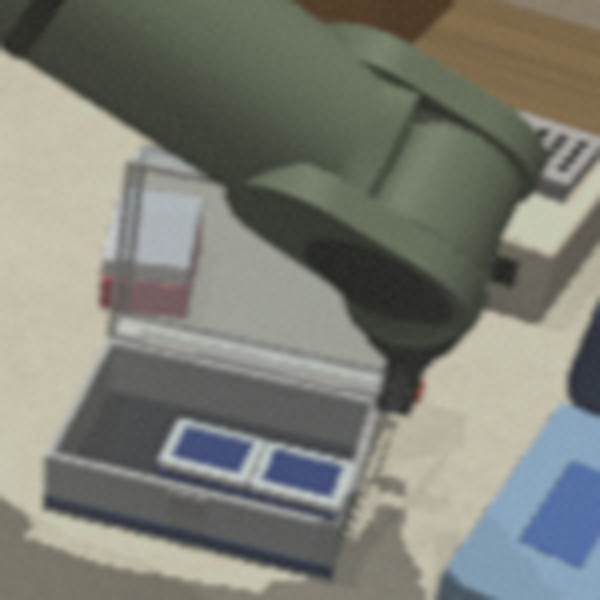

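View pics/t_e.png

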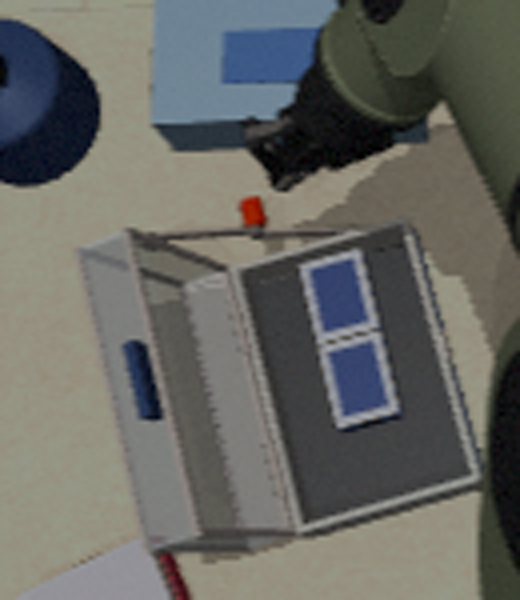

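Run:
```python
from h import *
for X in ([.693,.1833,.1624],[.685,.2165,.113]):
    a=proj('top',X)[0];b=proj('scene',X)[0];print((a-[120,100])*4,(b-[230,75])*4)
```

```text
[276.07466744 178.70146102] [408.54216091 365.50795992]
[250.59083524 207.40493458] [407.9583831  387.68476461]
```

The TCP projects onto the visible fingertip, and the pad projects where it is seen. I'll push along the tool axis.

Call:
carry_out(
  series=[
    [0,0,0.02,0,0,0,255],
    [0,0,0.04,0,0,0,255],
    [0,0,0.048,0,0,0,255],
    [0,0,0.053,0,0,0,255],
    [0,0,0.058,0,0,0,255],
    [0,0,0.062,0,0,0,255],
    [0,0,0.062,0,0,0,255],
  ],
)

```text
clock: 9.9
position: [0.6848, 0.2174, 0.1107]
tool_rot: [-2.531, 0.001, 0.244]
force: [0.6, 0.6, -0.4]
grip_width: -0.0001
```

Run:
```python
from h import *
p,d=grab('top','f');crop(p,120,250,100,250,4,"t_f")
p,d=grab('scene','f');crop(p,230,380,75,225,4,"s_f")
```

```text
(no output)
```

View pics/t_f.png

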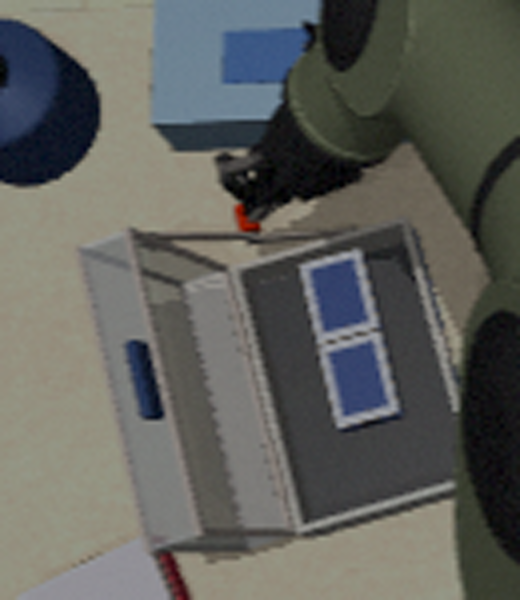

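The knee has begun to move, with the pad now at (245,217). I'll push further.

Call:
carry_out(
  series=[
    [0,0,0.004,0,0,0,255],
    [0,0,0.008,0,0,0,255],
    [0,0,0.012,0,0,0,255],
    [0,0,0.016,0,0,0,255],
    [0,0,0.018,0,0,0,255],
    [0,0,0.018,0,0,0,255],
  ],
)

```text
clock: 10.75
position: [0.6825, 0.2269, 0.096]
tool_rot: [-2.531, 0.001, 0.244]
force: [-0.7, -4.8, 5.8]
grip_width: 0.0001
```

Run:
```python
from h import *
p,d=grab('top','g');crop(p,120,250,100,250,4,"t_g")
p,d=grab('scene','g');crop(p,230,380,75,225,4,"s_g")
```

```text
(no output)
```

View pics/t_g.png

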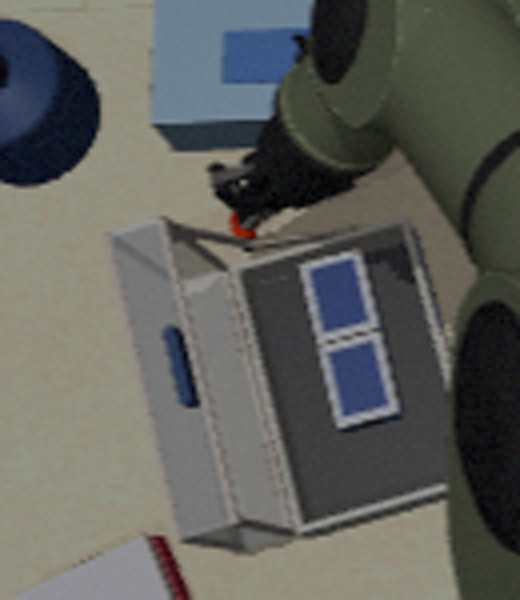

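View pics/s_g.png

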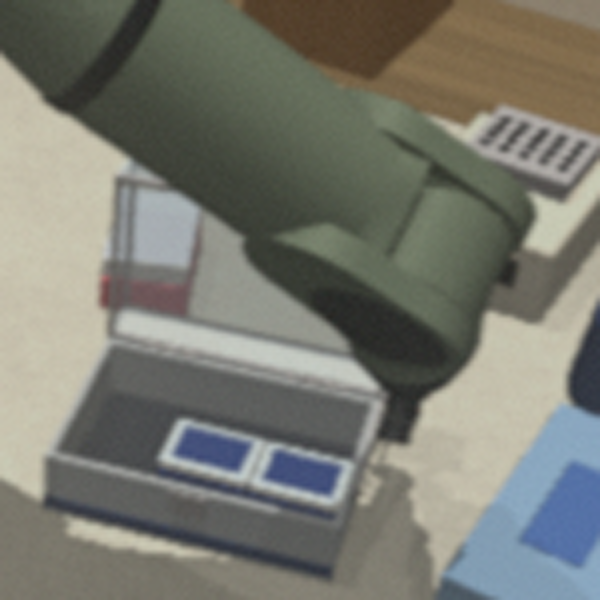

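The knee is folded well inwards, and the lid has come forward to about 0.2 rad (tab moved to (180,367)). I'll retract, then plan the push on the lid's back.

Call:
carry_out(
  series=[
    [0,0,-0.03,0,0,0,255],
    [0,0,-0.08,0,0,0,255],
    [0,0.02,-0.13,-0.15,0,0,255],
    [0,0.04,-0.18,-0.3,0,0,255],
    [0,0.06,-0.22,-0.45,0,0,255],
    [0,0.06,-0.25,-0.611,0,0,255],
    [0,0.06,-0.25,-0.611,0,0,255],
  ],
)

```text
clock: 11.72
position: [0.7295, 0.0434, 0.2689]
tool_rot: [3.14, -0.003, 0.248]
force: [-0.2, 1.3, -0.4]
grip_width: 0.0001
```

```bash
cat >> h.py <<'E'
def FH(f,h,y=0): return W(0.081-f,y,0.062+h)
def contact(a,r=0.140,n=0.050,s=0.0145,c=0.0):
    return r*np.sin(a)-n*np.cos(a)-s-c, r*np.cos(a)+n*np.sin(a)
E
python3 - <<'E'
from h import *
p,d=grab('top','i');crop(p,120,250,100,250,4,"t_i");np.save('topi.npy',d)
P=cloud('top',d)
hsv=cv2.cvtColor(p,cv2.COLOR_BGR2HSV);m=cv2.inRange(hsv,(105,80,20),(130,255,255))>0
k=np.zeros_like(m);k[175:205,150:178]=1;m&=k;ys,xs=np.nonzero(m);T=np.nanmedian(P[m],0);print(xs.mean(),ys.mean(),T)
print('tab chest x,y',(T-C0)@XD,-(T-C0)@E_, 'a from x', np.arcsin((0.081-(T-C0)@XD+0.012)/0.173))
f,h=contact(-0.03);print(f,h,FH(f-0.02,h+0.0))
move(*FH(f-0.02,0.26),14)
E
```

```text
164.77777777777777 191.30864197530863 [0.52510073 0.23447809 0.24460184]
tab chest x,y 0.098786625036213 0.001546560074821052 a from x -0.03345493992755576
-0.06867687171579878 0.1384372297147335 [0.50945145 0.30363674 0.20043723]
clock 11.78 pos [0.729  0.0424 0.2671] rpy [-3.141 -0.     0.247] F [-1.2 -0.2 -0.2] w 0.0001
  shift [-0.149  -0.307  -0.0548] turn [-0.001 -0.     0.003]
```

View pics/t_i.png

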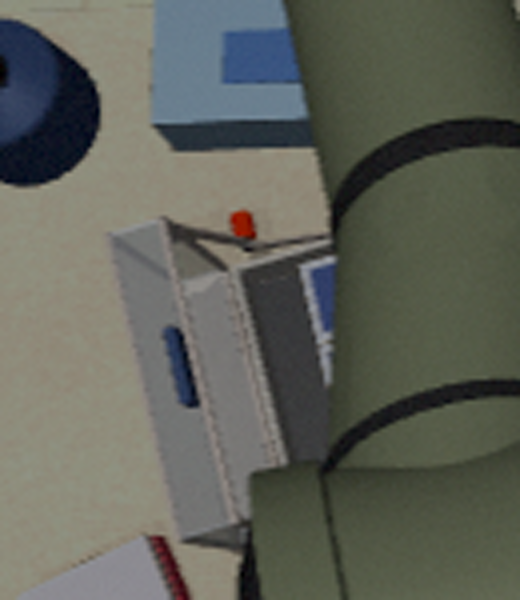

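The knee stays folded and the lid is at about 0.2 rad (a ≈ -0.03 from upright). I'll go over the lid to behind it.

Call:
carry_out(
  series=[
    [0,0,-0.05,0,0,0,255],
    [-0.02,-0.03,-0.055,0,0,0,255],
    [-0.045,-0.08,-0.055,0,0,0,255],
    [-0.07,-0.13,-0.055,0,0,0,255],
    [-0.095,-0.18,-0.055,0,0,0,255],
    [-0.12,-0.23,-0.055,0,0,0,255],
    [-0.14,-0.275,-0.055,0,0,0,255],
    [-0.149,-0.307,-0.055,0,0,0,255],
    [-0.149,-0.307,-0.055,0,0,0,255],
    [-0.149,-0.307,-0.055,0,0,0,255],
  ],
)

```text
clock: 13.02
position: [0.5105, 0.3014, 0.3207]
tool_rot: [3.142, 0.002, 0.243]
force: [-0.2, -0.0, 0.2]
grip_width: -0.0002
```

Run:
```python
from h import *
f,h=contact(-0.03)
move(*FH(f-0.02,h),14)
p,d=grab('scene','j');crop(p,200,350,50,225,4,"s_j")
P=FH(f-.02,h);s=telemetry.observe();T=R.from_euler('xyz',s['tool_rot'])
for i,a in enumerate(np.arange(-0.06,1.66,0.06)):
    f,h=contact(a); print('%.2f'%a,T.inv().apply(FH(f,h)-P).round(4))
```

```text
clock 13.03 pos [0.5105 0.3014 0.3207] rpy [3.142e+00 2.000e-03 2.430e-01] F [-0.2 -0.   0.2] w -0.0002
  shift [-0.0002 -0.0024  0.1202] turn [ 0.     0.002 -0.001]
-0.06 [0.     0.0159 0.0017]
0.00 [ 0.      0.0242 -0.0016]
0.06 [ 0.      0.0327 -0.0043]
0.12 [ 0.      0.0413 -0.0065]
0.18 [ 0.0001  0.05   -0.0082]
0.24 [ 0.0001  0.0589 -0.0094]
0.30 [ 0.0001  0.0678 -0.0101]
0.36 [ 0.0001  0.0767 -0.0102]
0.42 [ 0.0001  0.0856 -0.0098]
0.48 [ 0.0001  0.0945 -0.0088]
0.54 [ 1.000e-04  1.033e-01 -7.300e-03]
0.60 [ 0.0002  0.112  -0.0053]
0.66 [ 0.0002  0.1205 -0.0028]
0.72 [0.0002 0.1289 0.0002]
0.78 [0.0002 0.1371 0.0038]
0.84 [0.0002 0.1451 0.0078]
0.90 [0.0003 0.1528 0.0123]
0.96 [0.0003 0.1602 0.0172]
1.02 [0.0003 0.1673 0.0226]
1.08 [0.0003 0.1741 0.0284]
1.14 [0.0003 0.1805 0.0346]
1.20 [0.0004 0.1865 0.0411]
1.26 [0.0004 0.1922 0.048 ]
1.32 [0.0004 0.1974 0.0553]
1.38 [0.0004 0.2021 0.0628]
1.44 [0.0005 0.2064 0.0706]
1.50 [0.0005 0.2103 0.0787]
1.56 [0.0005 0.2136 0.087 ]
1.62 [0.0005 0.2165 0.0954]
```

View pics/s_j.png

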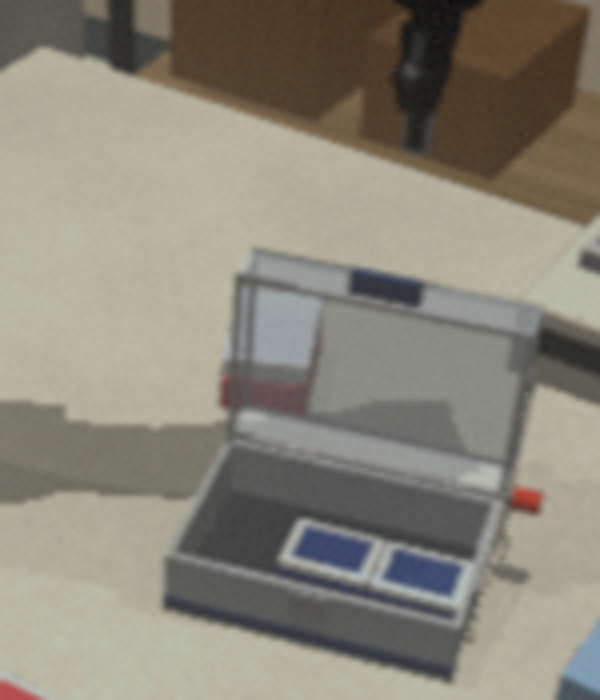

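Call:
carry_out(
  series=[
    [0,-0.001,0.04,0,0,0,255],
    [0,-0.002,0.08,0,0,0,255],
    [0,-0.0024,0.11,0,0,0,255],
    [0,-0.0024,0.12,0,0,0,255],
    [0,-0.0024,0.12,0,0,0,255],
  ],
)

```text
clock: 13.7
position: [0.5098, 0.3042, 0.2016]
tool_rot: [3.142, 0.001, 0.244]
force: [0.0, -0.1, 0.8]
grip_width: -0.0001
```

Call:
carry_out(
  series=[
    [0,0.008,0,0,0,0,255],
    [0,0.016,0,0,0,0,255],
    [0,0.024,-0.0015,0,0,0,255],
    [0,0.033,-0.0043,0,0,0,255],
    [0,0.0413,-0.0065,0,0,0,255],
    [0,0.05,-0.008,0,0,0,255],
    [0,0.059,-0.0094,0,0,0,255],
    [0,0.068,-0.01,0,0,0,255],
  ],
)

```text
clock: 14.7
position: [0.5261, 0.2381, 0.2117]
tool_rot: [-3.142, 0.001, 0.244]
force: [1.4, 3.4, 2.6]
grip_width: 0.0003
```

Run:
```python
from h import *
p,d=grab('scene','k');crop(p,200,350,50,225,4,"s_k")
f,h=contact(0.30);move(*FH(f,h),14)
```

```text
clock 14.75 pos [0.5265 0.2368 0.2116] rpy [3.141e+00 1.000e-03 2.430e-01] F [1.1 1.4 3.4] w -0.0001
  shift [-0.0003 -0.0012  0.0011] turn [ 0.001  0.001 -0.001]
```

View pics/s_k.png

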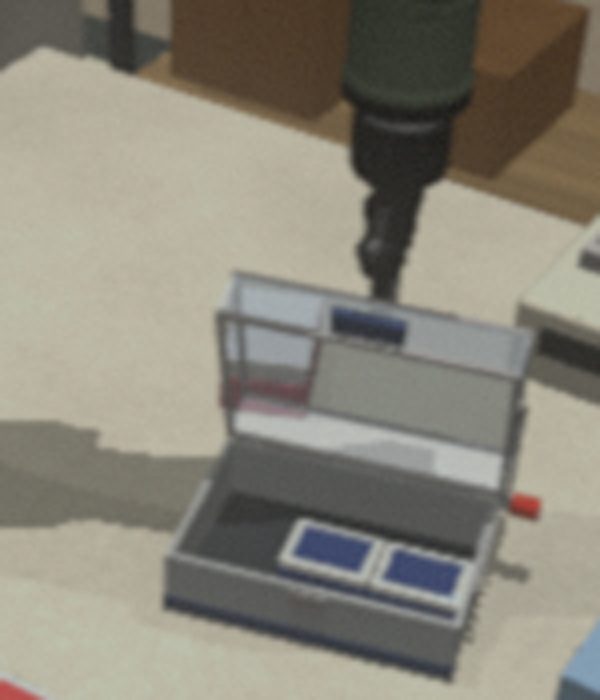

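The lid is following, with 3–4 N of contact force. I'll continue along the arc.

Call:
carry_out(
  series=[
    [0,0.009,0,0,0,0,255],
    [0,0.018,0.0005,0,0,0,255],
    [0,0.027,0.0013,0,0,0,255],
    [0,0.0355,0.0028,0,0,0,255],
    [0,0.044,0.005,0,0,0,255],
    [0,0.0525,0.0075,0,0,0,255],
    [0,0.061,0.0105,0,0,0,255],
    [0,0.069,0.014,0,0,0,255],
    [0,0.077,0.018,0,0,0,255],
    [0,0.085,0.0225,0,0,0,255],
  ],
)

```text
clock: 16.0
position: [0.5466, 0.1556, 0.1887]
tool_rot: [3.142, 0.001, 0.244]
force: [0.6, 0.8, 4.1]
grip_width: 0.0
```

Call:
carry_out(
  series=[
    [0,0.0075,0.005,0,0,0,255],
    [0,0.0145,0.0105,0,0,0,255],
    [0,0.021,0.016,0,0,0,255],
    [0,0.028,0.022,0,0,0,255],
    [0,0.034,0.029,0,0,0,255],
    [0,0.039,0.036,0,0,0,255],
  ],
)

```text
clock: 16.75
position: [0.5559, 0.1179, 0.1525]
tool_rot: [3.141, 0.001, 0.244]
force: [0.2, -1.0, 2.9]
grip_width: 0.0002
```

Run:
```python
from h import *
p,d=grab('scene','l');crop(p,200,350,50,225,4,"s_l")
f,h=contact(1.26);move(*FH(f,h),14)
s=telemetry.observe();T=R.from_euler('xyz',s['tool_rot']);P=s['position']
for i,a in enumerate(np.arange(1.26,1.63,0.06)):
    f,h=contact(a); print('%.2f'%a,T.inv().apply(FH(f,h)-P).round(4))
```

```text
clock 16.80 pos [0.5557 0.1172 0.1516] rpy [3.141e+00 2.000e-03 2.440e-01] F [ 0.1 -0.6  0.1] w 0.0001
  shift [ 0.0002  0.0001 -0.0008] turn [ 0.     0.002 -0.   ]
1.26 [ 0.0002  0.0001 -0.0008]
1.32 [0.0003 0.0053 0.0065]
1.38 [0.0003 0.0101 0.014 ]
1.44 [0.0003 0.0144 0.0218]
1.50 [0.0003 0.0182 0.0299]
1.56 [0.0003 0.0216 0.0381]
1.62 [0.0004 0.0244 0.0466]
```

View pics/s_l.png

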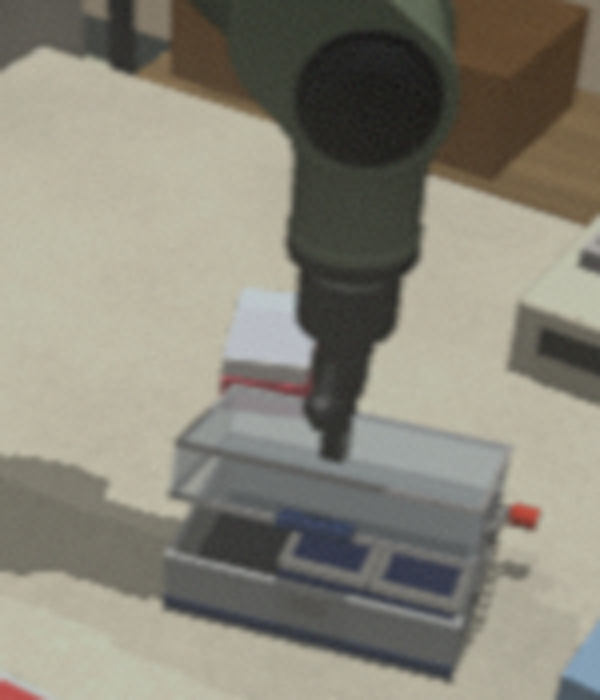

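The lid is about 70° down, with its tab at (315,520). I'll do the last part now.

Call:
carry_out(
  series=[
    [0,0.005,0.0065,0,0,0,255],
    [0,0.01,0.014,0,0,0,255],
    [0,0.0145,0.022,0,0,0,255],
    [0,0.018,0.03,0,0,0,255],
    [0,0.02,0.036,0,0,0,255],
    [0,0.021,0.04,0,0,0,255],
    [0,0.021,0.041,0,0,0,255],
    [0,0.021,0.041,0,0,0,255],
  ],
)

```text
clock: 17.8
position: [0.5609, 0.0982, 0.1121]
tool_rot: [-3.141, 0.001, 0.245]
force: [-0.4, -0.0, 0.9]
grip_width: 0.0004
```

Run:
```python
from h import *
p,d=grab('scene','m');crop(p,200,350,50,225,4,"s_m")
move(0.5,0.1,0.112,14)
```

```text
clock 17.85 pos [0.5609 0.0982 0.1121] rpy [-3.141e+00  1.000e-03  2.450e-01] F [ 0.3 -1.1  1.3] w -0.0000
  shift [-0.0587 -0.0165  0.0002] turn [-0.     0.001  0.   ]
```

View pics/s_m.png

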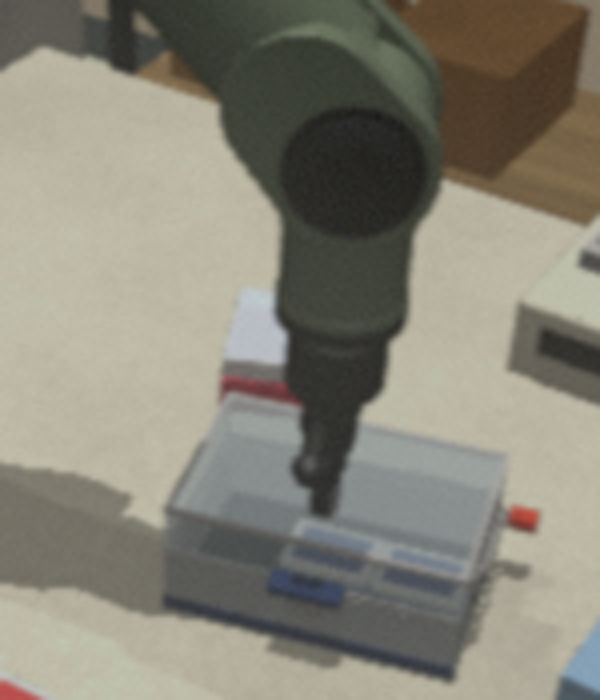

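Call:
carry_out(
  series=[
    [0,0,0.002,0,0,0,255],
    [0,0,0.004,0,0,0,255],
    [0,0,0.004,0,0,0,255],
    [0,0,0.004,0,0,0,255],
  ],
)

```text
clock: 18.35
position: [0.5612, 0.0983, 0.1115]
tool_rot: [3.141, -0.001, 0.244]
force: [-22.8, -5.9, 69.2]
grip_width: -0.0
```

The lid is hard on its stop at 69 N, so it's fully shut. I'll back off and look.

Call:
carry_out(
  series=[
    [0,0,-0.004,0,0,0,255],
    [0,0,-0.03,0,0,0,255],
    [0,0,-0.08,0,0,0,0],
    [0,0.05,-0.13,0,0,0,0],
    [-0.04,0.1,-0.18,0,0,0,0],
    [-0.08,0.15,-0.2,0,0,0,0],
    [-0.12,0.18,-0.2,0,0,0,0],
    [-0.12,0.18,-0.2,0,0,0,0],
  ],
)

```text
clock: 19.35
position: [0.4866, -0.1087, 0.309]
tool_rot: [3.14, 0.0, 0.24]
force: [0.5, 0.2, -0.1]
grip_width: 0.0855
```

Run:
```python
from h import *
move(0.4,-0.1,0.3,0)
p,d=grab('top','n');show(labels('top',p,d,(270,370,160,250),0.028));P=cloud('top',d)
for x,y in[(.05,.08),(-.05,.08),(.05,-.08),(-.05,-.08),(0,0)]:
    u,v=proj('top',W(x,y,0.112))[0].round().astype(int);print((x,y),P[v-1:v+2,u-1:u+2,2].round(4).ravel()[[0,4,8]])
p,d=grab('scene','n');show(labels('scene',p,d,(130,260,200,320),0.028,70))
P=cloud('scene',d)
for x,y in[(.05,.08),(-.05,.08),(.05,-.08),(-.05,-.08),(0,0)]:
    u,v=proj('scene',W(x,y,0.112))[0].round().astype(int);print((x,y),P[v,u].round(4))
```

```text
clock 19.35 pos [ 0.4866 -0.1087  0.309 ] rpy [3.14 0.   0.24] F [ 0.5  0.2 -0.1] w 0.0855
  shift [-0.0821 -0.0291  0.009 ] turn [0.001 0.    0.24 ]
green   xy [ 0.5652 -0.3431] long-axis    4.6 deg size [0.058 0.039] depth-z 0.0292 px [346.  186.1] n180
purple  xy [ 0.4304 -0.3181] long-axis   18.9 deg size [0.056 0.036] depth-z 0.0293 px [341.5 224.7] n173
(0.05, 0.08) [0.11   0.1112 0.1084]
(-0.05, 0.08) [0.1117 0.112  0.112 ]
(0.05, -0.08) [0.1134 0.1129 0.1149]
(-0.05, -0.08) [0.113  0.1103 0.1146]
(0, 0) [0.1145 0.1113 0.1149]
red     xy [ 0.4426 -0.1466] long-axis    2.0 deg size [0.059 0.041] depth-z 0.0292 px [203.6 227.3] n195
orange  xy [ 0.5523 -0.1687] long-axis   16.2 deg size [0.059 0.042] depth-z 0.0291 px [228.6 248. ] n232
green   xy [ 0.5669 -0.3431] long-axis    3.1 deg size [0.057 0.04 ] depth-z 0.0290 px [193.9 293.6] n286
purple  xy [ 0.4323 -0.3175] long-axis   16.9 deg size [0.055 0.036] depth-z 0.0290 px [162.3 263.5] n206
(0.05, 0.08) [0.4603 0.169  0.1115]
(-0.05, 0.08) [0.4846 0.0705 0.113 ]
(0.05, -0.08) [0.6168 0.201  0.116 ]
(-0.05, -0.08) [0.6396 0.1117 0.1108]
(0, 0) [0.5509 0.1401 0.1135]
```

View pics/top_n.png

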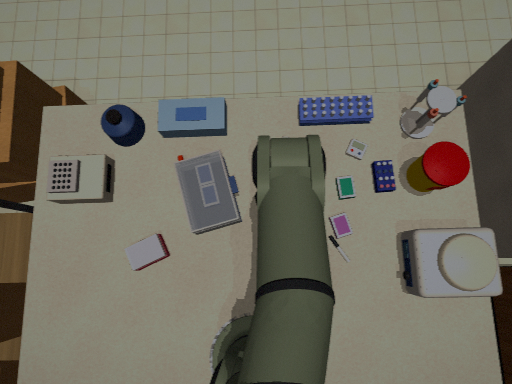

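View pics/scene_n.png

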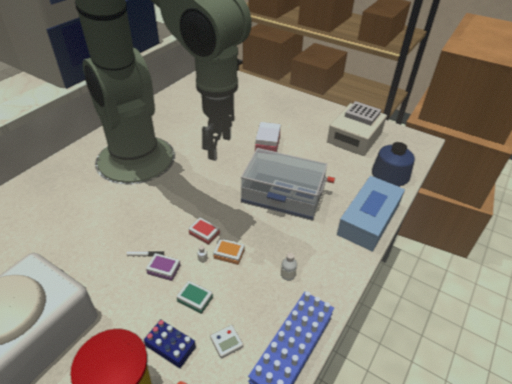

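The lid is level at 112 mm everywhere, and only four coloured cases are present. I'll start with red.

Run:
```python
from h import *
move(0.4418,-0.1468,0.12,2.5)
print(plane('top',(312.5,207),0.052))
```

```text
clock 19.45 pos [ 0.4878 -0.1066  0.3085] rpy [3.141 0.    0.242] F [0.7 0.6 0.1] w 0.0854
  shift [-0.0543  0.0279  0.1886] turn [0.    0.    0.199]
[[ 0.49152237 -0.21903564  0.052     ]]
```

Call:
carry_out(
  series=[
    [-0.018,0.01,0.05,0,0,0.1,0],
    [-0.036,0.02,0.1,0,0,0.199,0],
    [-0.0543,0.0279,0.15,0,0,0.199,0],
    [-0.0543,0.0279,0.1886,0,0,0.199,0],
    [-0.0543,0.0279,0.1886,0,0,0.199,0],
    [-0.0543,0.0279,0.1886,0,0,0.199,0],
  ],
  force=40,
)

```text
clock: 20.2
position: [0.4434, -0.145, 0.1206]
tool_rot: [-3.142, -0.0, 0.047]
force: [-0.2, -0.5, 1.0]
grip_width: 0.0852
```

Run:
```python
from h import *
p,d=grab('scene','o');show(labels('scene',p,d,(130,260,200,320),0.028,70))
p,d=grab('top','o');show(labels('top',p,d,(270,370,160,250),0.028))
move(0.4418,-0.1468,0.007,2.5)
```

```text
red     xy [ 0.4425 -0.1467] long-axis    1.4 deg size [0.059 0.041] depth-z 0.0291 px [203.5 227.3] n194
orange  xy [ 0.5521 -0.1683] long-axis   17.1 deg size [0.06  0.042] depth-z 0.0292 px [228.6 247.9] n235
green   xy [ 0.5672 -0.3431] long-axis    4.0 deg size [0.057 0.039] depth-z 0.0290 px [194.  293.7] n283
purple  xy [ 0.4323 -0.3175] long-axis   16.9 deg size [0.055 0.036] depth-z 0.0291 px [162.3 263.5] n206
green   xy [ 0.5652 -0.3431] long-axis    4.6 deg size [0.058 0.039] depth-z 0.0292 px [346.  186.1] n180
purple  xy [ 0.4299 -0.3186] long-axis   14.5 deg size [0.056 0.036] depth-z 0.0293 px [341.7 224.8] n167
clock 20.30 pos [ 0.4434 -0.1456  0.121 ] rpy [ 3.141e+00 -1.000e-03  4.600e-02] F [ 0.  -0.3 -0.5] w 0.0857
  shift [-0.0018  0.0011  0.114 ] turn [ 0.001 -0.001  0.003]
```

Call:
carry_out(
  series=[
    [-0.0018,0.001,0.05,0,0,0,0],
    [-0.0018,0.001,0.09,0,0,0,0],
    [-0.0018,0.001,0.108,0,0,0,0],
    [-0.0018,0.001,0.114,0,0,0,0],
    [-0.0018,0.001,0.114,0,0,0,0],
    [-0.0018,0.001,0.114,0,0,0,255],
    [-0.0018,0.001,0.114,0,0,0,255],
    [-0.0018,0.001,0.114,0,0,0,255],
    [-0.0018,0.001,0.114,0,0,0,255],
    [-0.0018,0.001,0.114,0,0,0,255],
  ],
)

```text
clock: 21.55
position: [0.4409, -0.1472, 0.0066]
tool_rot: [3.141, -0.001, 0.045]
force: [-3.1, -0.0, 14.8]
grip_width: 0.0571
```

Call:
carry_out(
  series=[
    [0,0,0,0,0,0,255],
    [0,0,-0.03,0,0,0,255],
    [0,0,-0.08,0,0,0,255],
    [0,0,-0.13,0,0,0,255],
    [0,0,-0.16,0,0,0,255],
    [0,0,-0.16,0,0,0,255],
  ],
)

```text
clock: 22.3
position: [0.4415, -0.1474, 0.1681]
tool_rot: [3.14, -0.003, 0.045]
force: [0.1, 0.5, -1.4]
grip_width: 0.0572
```

Run:
```python
from h import *
p,d=grab('scene','p');crop(p,180,330,100,250,4,"s_p")
move(0.5505,0.139,0.17,14)
```

```text
clock 22.35 pos [ 0.4408 -0.1472  0.1666] rpy [ 3.141e+00 -1.000e-03  4.500e-02] F [-0.7  0.2 -1.8] w 0.0574
  shift [ 0.1225 -0.281  -0.0035] turn [ 0.001 -0.001 -0.199]
```

View pics/s_p.png

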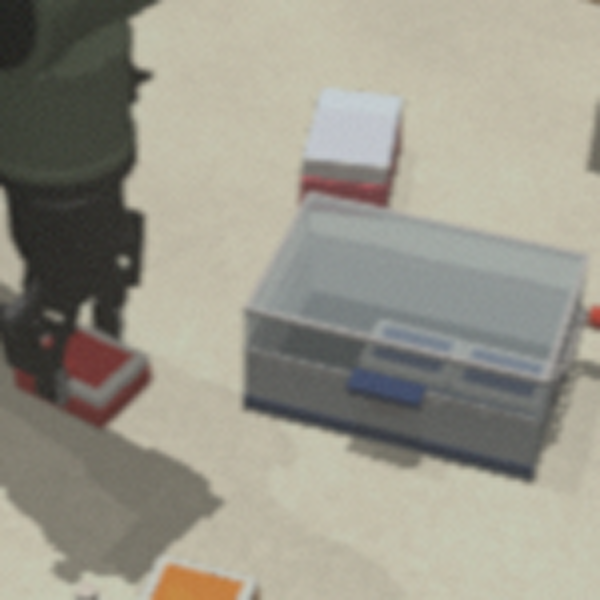

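Red is held level. I'll carry it to the lid.

Call:
carry_out(
  series=[
    [0.02,-0.045,-0.0035,0,0,-0.06,255],
    [0.04,-0.09,-0.0035,0,0,-0.12,255],
    [0.06,-0.135,-0.0035,0,0,-0.199,255],
    [0.08,-0.18,-0.0035,0,0,-0.199,255],
    [0.1,-0.225,-0.0035,0,0,-0.199,255],
    [0.112,-0.26,-0.0035,0,0,-0.199,255],
    [0.1225,-0.281,-0.0035,0,0,-0.199,255],
    [0.1225,-0.281,-0.0035,0,0,-0.199,255],
    [0.1225,-0.281,-0.0035,0,0,-0.199,255],
  ],
)

```text
clock: 23.48
position: [0.5498, 0.138, 0.1685]
tool_rot: [3.141, 0.002, 0.243]
force: [0.4, 0.1, -0.6]
grip_width: 0.0572
```

Run:
```python
from h import *
move(0.5505,0.139,0.119,14)
```

```text
clock 23.48 pos [0.5498 0.138  0.1685] rpy [3.141e+00 2.000e-03 2.430e-01] F [ 0.4  0.1 -0.6] w 0.0572
  shift [ 0.001  -0.0008  0.0495] turn [ 0.001  0.002 -0.001]
```

Call:
carry_out(
  series=[
    [0.001,-0.001,0.02,0,0,0,255],
    [0.001,-0.001,0.04,0,0,0,255],
    [0.001,-0.001,0.047,0,0,0,255],
    [0.001,-0.001,0.0495,0,0,0,255],
    [0.001,-0.001,0.0495,0,0,0,255],
  ],
)

```text
clock: 24.1
position: [0.5509, 0.1403, 0.1199]
tool_rot: [3.142, 0.0, 0.244]
force: [0.1, 0.5, -0.6]
grip_width: 0.0574
```

Call:
carry_out(
  series=[
    [0,0,0.0012,0,0,0,255],
    [0,0,0.0012,0,0,0,255],
    [0,0,0.0012,0,0,0,0],
    [0,0,0.0012,0,0,0,0],
    [0,0,0.0012,0,0,0,0],
    [0,0,-0.02,0,0,0,0],
    [0,0,-0.06,0,0,0,0],
    [0,0.01,-0.1,0,0,0,0],
    [0,0.04,-0.12,0,0,0,0],
  ],
)

```text
clock: 25.22
position: [0.5609, 0.1029, 0.2417]
tool_rot: [-3.141, -0.002, 0.247]
force: [-0.2, -1.3, -0.6]
grip_width: 0.0856
```

Run:
```python
from h import *
move(0.5514,-0.1688,0.13,16.7)
```

```text
clock 25.23 pos [0.5609 0.1029 0.2417] rpy [-3.141e+00 -2.000e-03  2.470e-01] F [-0.2 -1.3 -0.6] w 0.0856
  shift [-0.0758  0.2612  0.1114] turn [-0.001 -0.002 -0.044]
```

Call:
carry_out(
  series=[
    [-0.015,0.05,0.01,0,0,0,0],
    [-0.03,0.1,0.03,0,0,0,0],
    [-0.045,0.15,0.05,0,0,-0.044,0],
    [-0.06,0.2,0.07,0,0,-0.044,0],
    [-0.07,0.24,0.09,0,0,-0.044,0],
    [-0.0758,0.2612,0.1114,0,0,-0.044,0],
    [-0.0758,0.2612,0.1114,0,0,-0.044,0],
    [-0.0758,0.2612,0.1114,0,0,-0.044,0],
  ],
)

```text
clock: 26.22
position: [0.5506, -0.1686, 0.1283]
tool_rot: [-3.141, 0.0, 0.29]
force: [-0.7, 0.5, 0.4]
grip_width: 0.0853
```

Run:
```python
from h import *
p,d=grab('scene','q');show(labels('scene',p,d,(130,260,200,320),0.028,70));show(labels('scene',p,d,(240,330,120,215),0.140,70))
p,d=grab('top','q');show(labels('top',p,d,(270,370,160,250),0.028));show(labels('top',p,d,(170,250,140,240),0.140))
crop(p,170,400,130,260,3,'t_q')
move(0.5514,-0.1688,0.007,16.7)
```

```text
green   xy [ 0.5669 -0.3432] long-axis    3.4 deg size [0.057 0.04 ] depth-z 0.0292 px [193.9 293.6] n287
purple  xy [ 0.4324 -0.3174] long-axis   16.1 deg size [0.054 0.036] depth-z 0.0291 px [162.3 263.5] n205
red     xy [0.5981 0.1104] long-axis   15.9 deg size [0.058 0.041] depth-z 0.1410 px [292.9 173.1] n162
green   xy [ 0.5669 -0.3466] long-axis   10.1 deg size [0.058 0.031] depth-z 0.0296 px [347.  185.6] n145
red     xy [0.5956 0.1101] long-axis   12.2 deg size [0.058 0.039] depth-z 0.1409 px [212.5 174.7] n206
clock 26.32 pos [ 0.5507 -0.1686  0.1287] rpy [-3.142 -0.     0.29 ] F [-0.   0.6  0.3] w 0.0853
  shift [0.0006 0.0003 0.1217] turn [-0.    -0.    -0.001]
```

View pics/t_q.png

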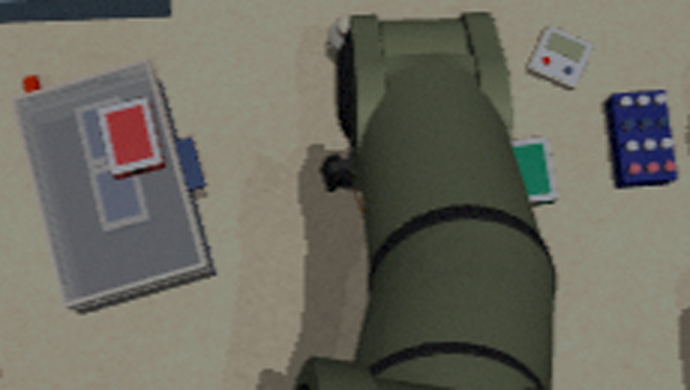

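Red now sits at (0.597, 0.110) on the lid, not where I set it down, so it has been knocked about 5 cm aside. It is still flat (top at 0.141), square (14°) and well inside the lid limits (chest x -39 mm, y -38 mm), so I'll build the column there. Next I'll grasp orange.

Call:
carry_out(
  series=[
    [0.0006,0,0.05,0,0,0,0],
    [0.0006,0,0.095,0,0,0,0],
    [0.0006,0,0.115,0,0,0,0],
    [0.0006,0,0.1217,0,0,0,0],
    [0.0006,0,0.1217,0,0,0,0],
    [0.0006,0,0.1217,0,0,0,255],
    [0.0006,0,0.1217,0,0,0,255],
    [0.0006,0,0.1217,0,0,0,255],
    [0.0006,0,0.1217,0,0,0,255],
    [0.0006,0,0.1217,0,0,0,255],
  ],
)

```text
clock: 27.58
position: [0.5512, -0.1701, 0.0076]
tool_rot: [3.141, -0.0, 0.288]
force: [-2.4, -0.3, 10.8]
grip_width: 0.0572
```

Call:
carry_out(
  series=[
    [0,0,0,0,0,0,255],
    [0,0,-0.03,0,0,0,255],
    [0,0,-0.08,0,0,0,255],
    [0,0,-0.13,0,0,0,255],
    [0,0,-0.18,0,0,0,255],
    [0,0,-0.19,0,0,0,255],
    [0,0,-0.19,0,0,0,255],
  ],
)

```text
clock: 28.45
position: [0.5508, -0.17, 0.1968]
tool_rot: [3.141, 0.0, 0.288]
force: [0.2, -0.0, -2.2]
grip_width: 0.0568
```

Run:
```python
from h import *
p,d=grab('scene','r');crop(p,180,330,100,250,4,"s_r");show(labels('scene',p,d,(240,330,120,215),0.140,70))
p,d=grab('top','r');show(labels('top',p,d,(170,250,140,240),0.140))
move(0.5968,0.1103,0.2,14)
```

```text
red     xy [0.5981 0.1104] long-axis   15.9 deg size [0.058 0.041] depth-z 0.1410 px [292.9 173.1] n162
red     xy [0.5956 0.1101] long-axis   11.9 deg size [0.058 0.039] depth-z 0.1403 px [212.6 174.6] n207
clock 28.55 pos [ 0.5501 -0.1698  0.1952] rpy [-3.141e+00  2.000e-03  2.890e-01] F [-0.3 -0.2 -1.2] w 0.0573
  shift [ 0.1245 -0.2552 -0.0048] turn [-0.001  0.002  0.044]
```

View pics/s_r.png

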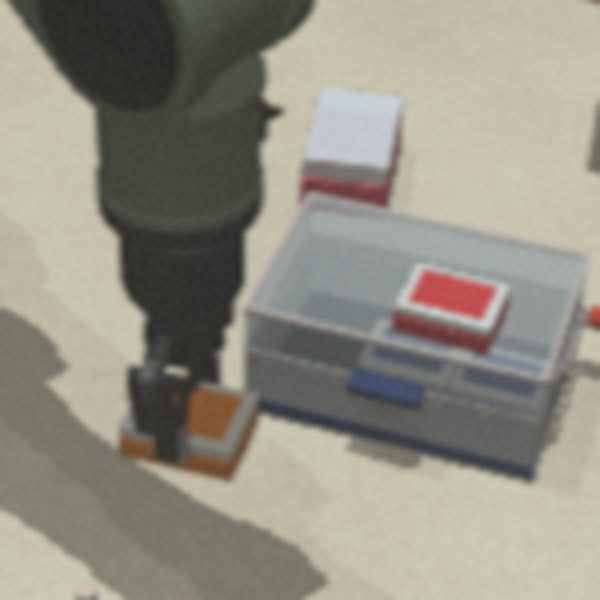

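Orange is held. I'll carry it over red.

Call:
carry_out(
  series=[
    [0.02,-0.042,-0.0048,0,0,0.02,255],
    [0.041,-0.085,-0.0048,0,0,0.044,255],
    [0.062,-0.128,-0.0048,0,0,0.044,255],
    [0.083,-0.17,-0.0048,0,0,0.044,255],
    [0.104,-0.213,-0.0048,0,0,0.044,255],
    [0.116,-0.24,-0.0048,0,0,0.044,255],
    [0.1245,-0.2552,-0.0048,0,0,0.044,255],
    [0.1245,-0.2552,-0.0048,0,0,0.044,255],
    [0.1245,-0.2552,-0.0048,0,0,0.044,255],
  ],
)

```text
clock: 29.68
position: [0.5974, 0.1086, 0.2007]
tool_rot: [3.141, 0.002, 0.243]
force: [-0.2, -0.4, -1.1]
grip_width: 0.0574
```

Run:
```python
from h import *
move(0.5968,0.1103,0.1475,14)
p,d=grab('scene','s');crop(p,230,350,90,225,4,"s_s")
```

```text
clock 29.68 pos [0.5974 0.1086 0.2007] rpy [3.141e+00 2.000e-03 2.430e-01] F [-0.2 -0.4 -1.1] w 0.0574
  shift [-0.0001 -0.0018  0.0532] turn [ 0.001  0.002 -0.001]
```

View pics/s_s.png

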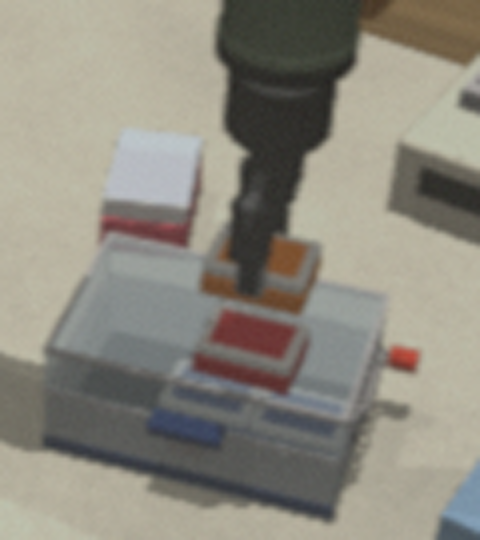

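Orange hangs straight above red. I'll lower and release it.

Call:
carry_out(
  series=[
    [0,-0.0018,0.025,0,0,0,255],
    [0,-0.0018,0.045,0,0,0,255],
    [0,-0.0018,0.051,0,0,0,255],
    [0,-0.0018,0.0535,0,0,0,255],
    [0,-0.0018,0.0535,0,0,0,255],
  ],
)

```text
clock: 30.35
position: [0.5973, 0.1118, 0.1482]
tool_rot: [3.142, 0.0, 0.244]
force: [0.2, -0.6, -0.8]
grip_width: 0.0572
```

Run:
```python
from h import *
move(0.5968,0.1103,0.1475,14)
```

```text
clock 30.35 pos [0.5973 0.1118 0.1482] rpy [3.142 0.    0.244] F [ 0.2 -0.6 -0.8] w 0.0572
  shift [-0.0008  0.0013  0.0007] turn [ 0.  0. -0.]
```

Call:
carry_out(
  series=[
    [-0.0005,0.001,0.0014,0,0,0,255],
    [-0.0005,0.001,0.0014,0,0,0,255],
    [-0.0005,0.001,0.0014,0,0,0,0],
    [-0.0005,0.001,0.0014,0,0,0,0],
    [-0.0005,0.001,0.0014,0,0,0,0],
    [0,0.001,-0.02,0,0,0,0],
    [0,0.001,-0.06,0,0,0,0],
    [0,0.01,-0.1,0,0,0,0],
    [0,0.05,-0.12,0,0,0,0],
  ],
)

```text
clock: 31.48
position: [0.6095, 0.0653, 0.27]
tool_rot: [-3.141, -0.002, 0.248]
force: [-0.4, -1.1, -0.3]
grip_width: 0.0855
```

Run:
```python
from h import *
move(0.5661,-0.3431,0.14,4)
```

```text
clock 31.48 pos [0.6095 0.0653 0.27  ] rpy [-3.141e+00 -2.000e-03  2.480e-01] F [-0.4 -1.1 -0.3] w 0.0855
  shift [-0.1427  0.3853  0.1294] turn [-0.001 -0.002  0.179]
```

Call:
carry_out(
  series=[
    [-0.018,0.048,0,0,0,0.06,0],
    [-0.036,0.097,0,0,0,0.12,0],
    [-0.054,0.146,0.02,0,0,0.179,0],
    [-0.072,0.195,0.04,0,0,0.179,0],
    [-0.09,0.244,0.06,0,0,0.179,0],
    [-0.108,0.293,0.08,0,0,0.179,0],
    [-0.126,0.342,0.1,0,0,0.179,0],
    [-0.136,0.37,0.12,0,0,0.179,0],
    [-0.1427,0.3853,0.1294,0,0,0.179,0],
    [-0.1427,0.3853,0.1294,0,0,0.179,0],
  ],
)

```text
clock: 32.72
position: [0.5635, -0.3452, 0.1379]
tool_rot: [-3.141, 0.002, 0.065]
force: [0.1, 0.9, 1.0]
grip_width: 0.0857
```

Run:
```python
from h import *
p,d=grab('scene','t');show(labels('scene',p,d,(130,260,200,320),0.028,70));show(labels('scene',p,d,(240,330,120,215),0.168,70))
p,d=grab('top','t');show(labels('top',p,d,(270,370,160,250),0.028));show(labels('top',p,d,(170,250,140,240),0.168))
crop(p,170,400,130,260,3,'t_t')
move(0.5661,-0.3431,0.007,4)
```

```text
green   xy [ 0.5671 -0.3432] long-axis    5.3 deg size [0.055 0.038] depth-z 0.0294 px [193.9 293.7] n268
purple  xy [ 0.4192 -0.3241] long-axis  -44.1 deg size [0.037 0.026] depth-z 0.0291 px [157.1 263. ] n95
orange  xy [0.599  0.1113] long-axis   15.1 deg size [0.059 0.042] depth-z 0.1690 px [294.2 166.1] n169
green   xy [ 0.5579 -0.3443] long-axis   -5.8 deg size [0.043 0.037] depth-z 0.0293 px [346.5 188.2] n132
purple  xy [ 0.4304 -0.3175] long-axis   20.7 deg size [0.057 0.036] depth-z 0.0291 px [341.3 224.7] n165
orange  xy [0.597 0.111] long-axis   12.7 deg size [0.06  0.041] depth-z 0.1686 px [210.8 172.2] n232
clock 32.83 pos [ 0.5648 -0.3435  0.1391] rpy [-3.141 -0.     0.067] F [-0.1  1.1 -0.6] w 0.0853
  shift [ 0.0014 -0.0003  0.1321] turn [-0.    -0.    -0.003]
```

View pics/t_t.png

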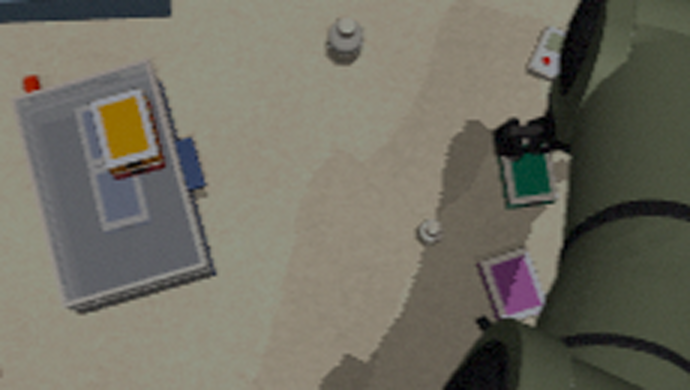

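Orange sits within 1.5 mm of red. Next I'll grasp green.

Call:
carry_out(
  series=[
    [0.0014,0,0.05,0,0,0,0],
    [0.0014,0,0.1,0,0,0,0],
    [0.0014,0,0.125,0,0,0,0],
    [0.0014,0,0.132,0,0,0,0],
    [0.0014,0,0.132,0,0,0,0],
    [0.0014,0,0.132,0,0,0,255],
    [0.0014,0,0.132,0,0,0,255],
    [0.0014,0,0.132,0,0,0,255],
    [0.0014,0,0.132,0,0,0,255],
    [0.0014,0,0.132,0,0,0,255],
  ],
)

```text
clock: 34.08
position: [0.5659, -0.3451, 0.0078]
tool_rot: [3.141, -0.001, 0.066]
force: [-2.0, 0.8, 8.2]
grip_width: 0.0571
```

Call:
carry_out(
  series=[
    [0,0,0,0,0,0,255],
    [0,0,-0.03,0,0,0,255],
    [0,0,-0.08,0,0,0,255],
    [0,0,-0.13,0,0,0,255],
    [0,0,-0.18,0,0,0,255],
    [0,0,-0.22,0,0,0,255],
    [0,0,-0.22,0,0,0,255],
  ],
)

```text
clock: 34.95
position: [0.5666, -0.3456, 0.2303]
tool_rot: [3.138, -0.004, 0.065]
force: [0.1, 0.7, -1.0]
grip_width: 0.0572
```

Run:
```python
from h import *
p,d=grab('scene','u');crop(p,100,330,100,320,3,"s_u")
move(0.5975,0.1107,0.228,14)
```

```text
clock 35.00 pos [ 0.5658 -0.3451  0.228 ] rpy [ 3.14e+00 -1.00e-03  6.50e-02] F [-0.7 -0.2 -1.8] w 0.0571
  shift [ 0.0614 -0.4528 -0.0006] turn [ 0.002 -0.001 -0.179]
```

View pics/s_u.png

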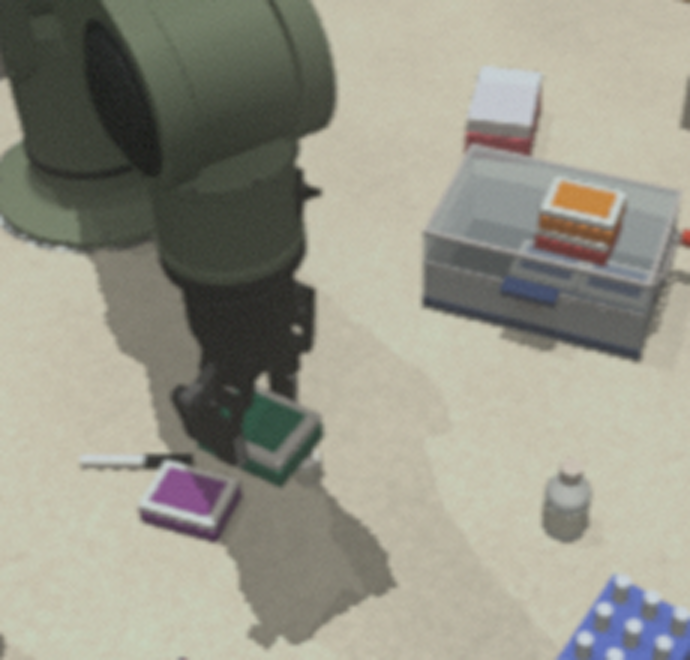

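Green is held. I'll carry it along the arc to the stack.

Call:
carry_out(
  series=[
    [0.006,-0.04,0,0,0,-0.03,255],
    [0.012,-0.085,0,0,0,-0.06,255],
    [0.018,-0.13,0,0,0,-0.09,255],
    [0.024,-0.175,0,0,0,-0.12,255],
    [0.03,-0.22,0,0,0,-0.15,255],
    [0.036,-0.265,0,0,0,-0.179,255],
    [0.042,-0.31,0,0,0,-0.179,255],
    [0.048,-0.355,0,0,0,-0.179,255],
    [0.054,-0.4,0,0,0,-0.179,255],
    [0.0614,-0.435,0,0,0,-0.179,255],
  ],
)

```text
clock: 36.25
position: [0.5974, 0.0952, 0.2252]
tool_rot: [-3.141, 0.002, 0.246]
force: [0.2, 0.0, -0.9]
grip_width: 0.0571
```

Call:
carry_out(
  series=[
    [0,0,0,0,0,0,255],
    [0,0,0,0,0,0,255],
  ],
)

```text
clock: 36.5
position: [0.5978, 0.0925, 0.2254]
tool_rot: [3.141, 0.002, 0.244]
force: [-0.5, -0.5, -1.1]
grip_width: 0.0572
```

Run:
```python
from h import *
move(0.5975,0.1107,0.1758,14)
p,d=grab('scene','v');crop(p,230,350,90,225,4,"s_v")
```

```text
clock 36.50 pos [0.5978 0.0925 0.2254] rpy [3.141e+00 2.000e-03 2.440e-01] F [-0.5 -0.5 -1.1] w 0.0572
  shift [ 0.0043 -0.0177  0.0496] turn [0.    0.002 0.   ]
```

View pics/s_v.png

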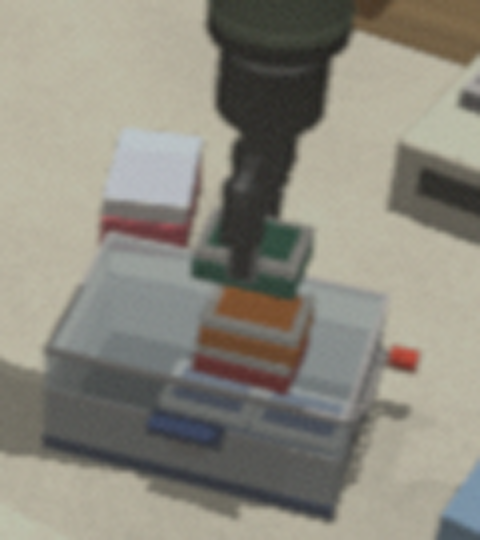

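Call:
carry_out(
  series=[
    [0.002,-0.009,0,0,0,0,255],
    [0.0043,-0.0175,0.01,0,0,0,255],
    [0.0043,-0.0175,0.03,0,0,0,255],
    [0.0043,-0.0175,0.044,0,0,0,255],
    [0.0043,-0.0175,0.0485,0,0,0,255],
    [0.0043,-0.0175,0.0485,0,0,0,255],
    [0.0043,-0.0175,0.0485,0,0,0,255],
  ],
)

```text
clock: 37.42
position: [0.5984, 0.1113, 0.1783]
tool_rot: [-3.142, 0.0, 0.244]
force: [0.8, -0.4, -0.6]
grip_width: 0.0569
```

Run:
```python
from h import *
move(0.5975,0.1107,0.1758,14)
```

```text
clock 37.42 pos [0.5984 0.1113 0.1783] rpy [-3.142  0.     0.244] F [ 0.8 -0.4 -0.6] w 0.0569
  shift [-0.001   0.0004  0.0025] turn [-0.  0.  0.]
```

Call:
carry_out(
  series=[
    [-0.001,0,0.0025,0,0,0,255],
    [-0.001,0,0.003,0,0,0,255],
    [-0.001,0,0.003,0,0,0,255],
  ],
)

```text
clock: 37.8
position: [0.5975, 0.111, 0.1757]
tool_rot: [3.141, -0.001, 0.244]
force: [-2.5, -0.8, 9.7]
grip_width: 0.0571
```

Contact at 9.7 N. I'll release green and go for purple.

Call:
carry_out(
  series=[
    [0,0,-0.0005,0,0,0,0],
    [0,0,-0.0005,0,0,0,0],
    [0,0,-0.0005,0,0,0,0],
    [0,0,-0.0005,0,0,0,0],
    [0,0,-0.02,0,0,0,0],
    [0,0,-0.06,0,0,0,0],
    [0,0.01,-0.1,0,0,0,0],
    [0,0.05,-0.12,0,0,0,0],
  ],
)

```text
clock: 38.8
position: [0.6096, 0.0643, 0.2971]
tool_rot: [-3.141, -0.002, 0.248]
force: [0.3, -0.1, -0.7]
grip_width: 0.0854
```

Run:
```python
from h import *
p,d=grab('scene','w');show(labels('scene',p,d,(130,260,200,320),0.028,70))
p,d=grab('top','w');show(labels('top',p,d,(270,370,160,250),0.028))
move(0.4314,-0.3178,0.14,17.5)
```

```text
purple  xy [ 0.4323 -0.3175] long-axis   16.9 deg size [0.055 0.036] depth-z 0.0291 px [162.3 263.5] n206
purple  xy [ 0.4296 -0.3184] long-axis   18.1 deg size [0.056 0.036] depth-z 0.0292 px [341.6 224.9] n167
clock 38.90 pos [0.6109 0.0582 0.2969] rpy [ 3.139e+00 -2.000e-03  2.400e-01] F [-1.7  0.6 -0.3] w 0.0854
  shift [-0.264   0.3223  0.1571] turn [ 0.002 -0.002 -0.066]
```

Call:
carry_out(
  series=[
    [-0.033,0.04,0,0,0,0,0],
    [-0.066,0.08,0,0,0,0,0],
    [-0.099,0.12,0.02,0,0,-0.03,0],
    [-0.132,0.16,0.045,0,0,-0.066,0],
    [-0.165,0.2,0.07,0,0,-0.066,0],
    [-0.198,0.24,0.095,0,0,-0.066,0],
    [-0.23,0.28,0.12,0,0,-0.066,0],
    [-0.25,0.305,0.14,0,0,-0.066,0],
    [-0.264,0.3223,0.157,0,0,-0.066,0],
    [-0.264,0.3223,0.157,0,0,-0.066,0],
  ],
)

```text
clock: 40.15
position: [0.4301, -0.3147, 0.1367]
tool_rot: [-3.14, 0.002, 0.309]
force: [-0.3, 0.4, -0.8]
grip_width: 0.0856
```

Run:
```python
from h import *
p,d=grab('scene','x');show(labels('scene',p,d,(130,260,200,320),0.028,70));show(labels('scene',p,d,(240,330,120,215),0.196,70))
p,d=grab('top','x');show(labels('top',p,d,(170,250,140,240),0.196))
crop(p,170,400,130,260,3,'t_x')
move(0.4312,-0.3178,0.007,17.5)
```

```text
purple  xy [ 0.4323 -0.3173] long-axis   14.4 deg size [0.053 0.034] depth-z 0.0290 px [162.3 263.5] n188
green   xy [0.5986 0.1107] long-axis   13.1 deg size [0.057 0.037] depth-z 0.1970 px [294.8 158.9] n144
green   xy [0.5965 0.1108] long-axis   13.5 deg size [0.059 0.039] depth-z 0.1968 px [209.3 170.2] n229
clock 40.25 pos [ 0.4318 -0.3134  0.138 ] rpy [-3.141  0.     0.311] F [0.5 0.3 0.1] w 0.0854
  shift [-0.0019  0.0041  0.131 ] turn [-0.     0.     0.006]
```

View pics/scene_x.png

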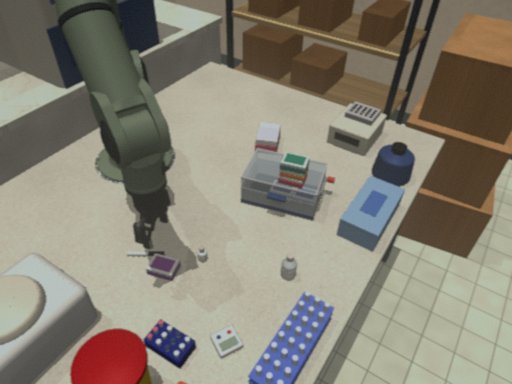

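Green sits at (0.5975, 0.1108), with its top at 0.197. Next I'll grasp purple. The marker's cap is about 2 cm clear of the finger.

Call:
carry_out(
  series=[
    [-0.0019,0.004,0.05,0,0,0.006,0],
    [-0.0019,0.004,0.1,0,0,0.006,0],
    [-0.0019,0.004,0.125,0,0,0.006,0],
    [-0.0019,0.004,0.131,0,0,0.006,0],
    [-0.0019,0.004,0.131,0,0,0.006,0],
    [-0.0019,0.004,0.131,0,0,0.006,255],
    [-0.0019,0.004,0.131,0,0,0.006,255],
    [-0.0019,0.004,0.131,0,0,0.006,255],
    [-0.0019,0.004,0.131,0,0,0.006,255],
    [-0.0019,0.004,0.131,0,0,0.006,255],
  ],
)

```text
clock: 41.5
position: [0.431, -0.3189, 0.0082]
tool_rot: [3.14, -0.0, 0.304]
force: [-1.2, 2.9, 12.1]
grip_width: 0.057
```

Call:
carry_out(
  series=[
    [0,0,0,0,0,0,255],
    [0,0,-0.03,0,0,0,255],
    [0,0,-0.08,0,0,0,255],
    [0,0,-0.13,0,0,0,255],
    [0,0,-0.18,0,0,0,255],
    [0,0,-0.23,0,0,0,255],
    [0,0,-0.25,0,0,0,255],
    [0,0,-0.25,0,0,0,255],
  ],
)

```text
clock: 42.5
position: [0.431, -0.3189, 0.2588]
tool_rot: [3.139, -0.001, 0.304]
force: [0.5, 0.9, -1.9]
grip_width: 0.0566
```

Run:
```python
from h import *
p,d=grab('scene','y');crop(p,100,330,100,320,3,"s_y")
move(0.5975,0.1108,0.26,14)
```

```text
clock 42.55 pos [ 0.4305 -0.3186  0.2574] rpy [3.141 0.    0.304] F [-0.6 -0.4 -2.5] w 0.0571
  shift [ 0.288  -0.3596 -0.003 ] turn [0.001 0.    0.06 ]
```

View pics/s_y.png

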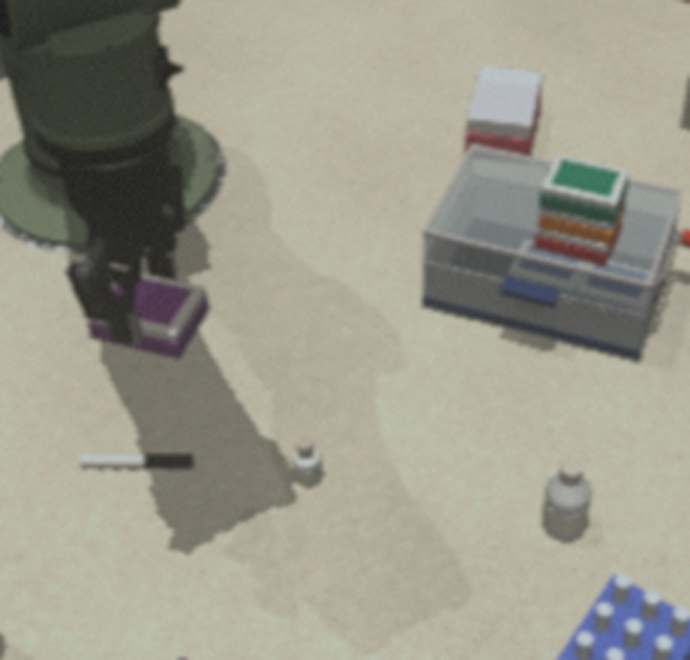

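Purple is held and the marker is undisturbed. I'll carry it over.

Call:
carry_out(
  series=[
    [0.03,-0.037,-0.003,0,0,0.02,255],
    [0.06,-0.074,-0.003,0,0,0.04,255],
    [0.09,-0.111,-0.003,0,0,0.06,255],
    [0.12,-0.148,-0.003,0,0,0.06,255],
    [0.15,-0.185,-0.003,0,0,0.06,255],
    [0.18,-0.222,-0.003,0,0,0.06,255],
    [0.21,-0.26,-0.003,0,0,0.06,255],
    [0.24,-0.297,-0.003,0,0,0.06,255],
    [0.265,-0.33,-0.003,0,0,0.06,255],
    [0.275,-0.345,-0.003,0,0,0.06,255],
  ],
)

```text
clock: 43.8
position: [0.5892, 0.0955, 0.2583]
tool_rot: [-3.141, 0.003, 0.247]
force: [0.1, -0.6, -0.8]
grip_width: 0.0566
```

Call:
carry_out(
  series=[
    [0,0,0,0,0,0,255],
    [0,0,0,0,0,0,255],
  ],
)

```text
clock: 44.05
position: [0.5892, 0.0916, 0.2593]
tool_rot: [3.141, 0.002, 0.243]
force: [0.9, -0.4, -0.4]
grip_width: 0.0567
```

Run:
```python
from h import *
move(0.5975,0.1108,0.204,14)
p,d=grab('scene','z');crop(p,230,350,90,225,4,"s_z")
```

```text
clock 44.05 pos [0.5892 0.0916 0.2593] rpy [3.141e+00 2.000e-03 2.430e-01] F [ 0.9 -0.4 -0.4] w 0.0567
  shift [ 0.0128 -0.0167  0.0552] turn [ 0.001  0.002 -0.001]
```

View pics/s_z.png

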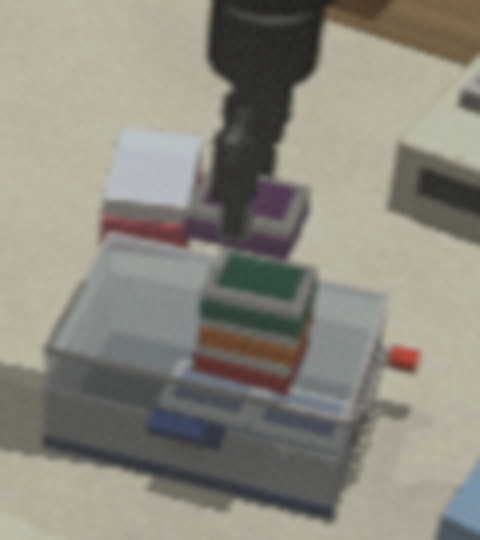

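Call:
carry_out(
  series=[
    [0.006,-0.008,0,0,0,0,255],
    [0.0128,-0.0167,0.01,0,0,0,255],
    [0.0128,-0.0167,0.03,0,0,0,255],
    [0.0128,-0.0167,0.047,0,0,0,255],
    [0.0128,-0.0167,0.052,0,0,0,255],
    [0.0128,-0.0167,0.052,0,0,0,255],
    [0.0128,-0.0167,0.052,0,0,0,255],
  ],
)

```text
clock: 44.98
position: [0.5981, 0.1125, 0.2083]
tool_rot: [-3.142, -0.0, 0.244]
force: [0.7, 0.3, 0.3]
grip_width: 0.057
```

Run:
```python
from h import *
move(0.5975,0.1108,0.204,14)
```

```text
clock 44.98 pos [0.5981 0.1125 0.2083] rpy [-3.142 -0.     0.244] F [0.7 0.3 0.3] w 0.0570
  shift [-0.001   0.0014  0.0043] turn [-0. -0.  0.]
```

Call:
carry_out(
  series=[
    [-0.001,0.0014,0.002,0,0,0,255],
    [-0.001,0.0014,0.0043,0,0,0,255],
    [-0.001,0.0014,0.0045,0,0,0,255],
    [-0.001,0.0014,0.0045,0,0,0,255],
  ],
)

```text
clock: 45.48
position: [0.5974, 0.1105, 0.2042]
tool_rot: [3.141, 0.0, 0.244]
force: [-4.2, -2.9, 12.6]
grip_width: 0.0569
```

Contact is made. I'll release, rise straight up and clear the view.

Call:
carry_out(
  series=[
    [0,0,-0.0005,0,0,0,0],
    [0,0,-0.0005,0,0,0,0],
    [0,0,-0.0005,0,0,0,0],
    [0,0,-0.0005,0,0,0,0],
    [0,0,-0.02,0,0,0,0],
    [0,0,-0.06,0,0,0,0],
    [0,0.01,-0.1,0,0,0,0],
    [-0.03,0.05,-0.12,0,0,0,0],
    [-0.06,0.1,-0.12,0,0,0,0],
    [-0.08,0.15,-0.12,0,0,0,0],
  ],
)

```text
clock: 46.72
position: [0.5552, -0.0558, 0.3238]
tool_rot: [3.141, 0.0, 0.245]
force: [1.9, -0.9, 0.5]
grip_width: 0.0854
```

Call:
carry_out(
  series=[
    [-0.02,0.05,0,0,0,0,0],
    [-0.02,0.1,0,0,0,0,0],
    [-0.02,0.15,0,0,0,0,0],
    [-0.02,0.15,0,0,0,0,0],
    [-0.02,0.15,0,0,0,0,0],
    [-0.02,0.15,0,0,0,0,0],
  ],
)

```text
clock: 47.48
position: [0.573, -0.2034, 0.3235]
tool_rot: [-3.141, 0.001, 0.246]
force: [0.8, -0.2, -0.0]
grip_width: 0.0854
```

Run:
```python
from h import *
p,d=grab('scene','zz');crop(p,230,350,90,225,4,"s_zz");show(labels('scene',p,d,(240,330,100,215),0.224,70))
p,d=grab('top','zz');crop(p,120,250,110,260,4,"t_zz");show(labels('top',p,d,(170,250,130,240),0.224))
P=cloud('top',d)
for x,y in[(.05,.08),(-.05,.08),(.05,-.08),(0.05,0)]:
    u,v=proj('top',W(x,y,0.112))[0].round().astype(int);print((x,y),P[v,u,2].round(4))
show(labels('top',p,d,(170,250,130,240),0.036,80,30,0.09))
```

```text
purple  xy [0.5994 0.1103] long-axis   13.4 deg size [0.054 0.033] depth-z 0.2249 px [295.8 151.6] n127
purple  xy [0.5979 0.1099] long-axis   13.5 deg size [0.057 0.037] depth-z 0.2247 px [208.  167.5] n219
(0.05, 0.08) 0.1128
(-0.05, 0.08) 0.1118
(0.05, -0.08) 0.1154
(0.05, 0) 0.1112
navy    xy [0.5835 0.0551] long-axis   14.7 deg size [0.06  0.019] depth-z 0.0803 px [232.9 184.2] n90
```

View pics/s_zz.png

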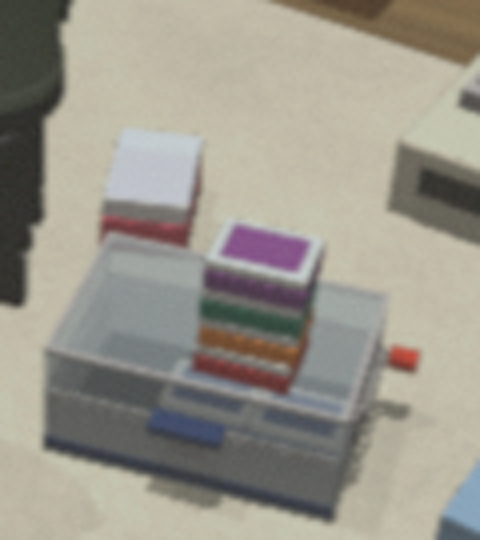

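View pics/t_zz.png

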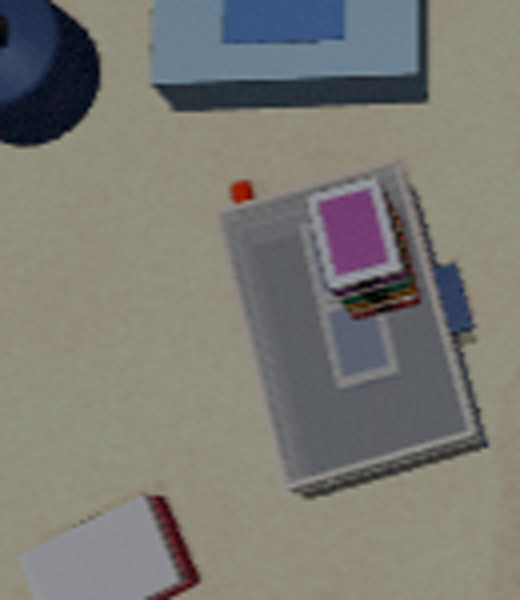

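View pics/top_zz.png

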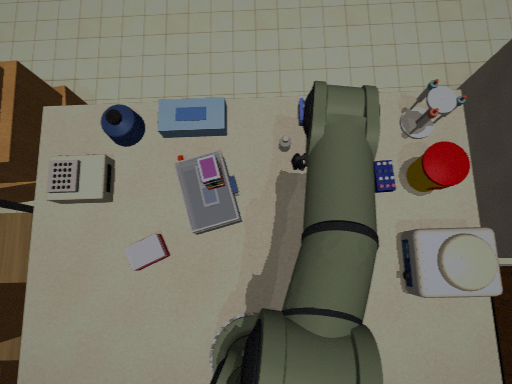

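Run:
```python
from h import *
a,b,c,e=[plane('top',(120+q[0]/4,110+q[1]/4),0.112)[0] for q in[(400,163),(478,432),(289,487),(222,213)]]
m=(a+b+c+e)/4;print(m, np.linalg.norm(a-b),np.linalg.norm(b-c))
v=(a-b);v/=np.linalg.norm(v);print('yaw',np.degrees(np.arctan2(v[1],v[0])))
for q in([.597,.110],[.5986,.1101]):
    d=np.array([*q,.112])-m;print('x',d@XD,'y',-d@E_)
```

```text
[0.54973678 0.13442525 0.112     ] 0.2385851538338888 0.15985828348076403
yaw 15.232370914232735
x -0.03513371817815574 y -0.03995029675556784
x -0.035423763638487614 y -0.04152696210716945
```

Run:
```python
from workcell import ticket
print(ticket.job_done())
```

```text
the job is handed in; nothing more can be done
None
```

The job is handed in at about 48 s of the 210 s allowed. As far as I could measure, every condition was met. No verdict was reported.

**What I did:**
- **Navy cases:** I gripped the near navy case and slid it against the end case. Both views then showed the centres 78.5 mm apart and the two in line.
- **Knee and lid:** I pushed the knee pad in with the tool tilted. The stay broke while the lid was at about 0.2 rad. I then pushed the lid down from behind onto its stop; its top read about 112 mm all over.
- **Stack:** Four coloured cases were present: red, orange, green and purple, stacked in that order from the bottom.

**Last checks:**
- **Column:** The centres are within about 2 mm of one another and the yaws within about 2°. The top of the purple case read 0.225 m against an expected 0.224 m.
- **Position on the lid:** The column stands at chest x of about -37 mm and y of about -40 mm, inside the limits.
- **Other objects:** The arm was well clear at hand-in. I did not re-measure the other bench objects; nothing looked moved wherever the pictures showed them.

**What disagreed:**
- **Red case knocked:** After I placed red at the middle of the lid, it was found about 5 cm away, still flat and square. I took this for the announced knock and built the column where it lay.
- **Lid press:** The last press on the lid peaked at 69 N at the wrist, more than I intended but below the 120 N limit.
- **Navy cases under the lid:** My colour mask could not measure them again through the closed lid. They still look in place in the pictures.

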